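Set a tilting bottle rack to 15 degrees on spacer blocks and load it

TASK

Set the bottle rack to its 15 degree slope and load it: slide the block case open, swing the rack's tray up, stack the 24 mm and the 15 mm block flat and centred on the steel pad and lower the still empty tray until its roller rests on the stack. Then lay every square bottle in a tray channel of its own, flat and cap uphill, and slide the case lid fully shut with the thin 8 mm block still inside. Leave everything else on the bench where it stands.

Things in the scene. Friction and masses are not known exactly. Their poses are not given: they have to be found in the camera images.
- rack: tilting rack: a grey base plate 260 x 200 mm, 12 mm thick, fixed to the bench, with a hinged aluminium tray on it. Origin: centre of the base's underside; z up, x along the hinge line, +y towards the hinge, so -y is towards the tray's free (lifting) edge.
- tray (a joint): tilt of the tray in rad: 0 = level, grows as the free edge is lifted, stop at 1.5. The tray weighs 0.7 kg (about 6 N at the bar); its hinge is stiff and damped: it stays up above about 1.2 rad, else it sinks slowly. Roller axis 150 mm from the hinge axis, level with it at 0, so sin(tilt) = stack height / 150 mm: 24 + 15 = 39 mm gives 0.263 rad = 15 degrees.
- tray_bed (a point): middle of the tray's upper face, at the height of the channel floors. x along the hinge, -y uphill to the free edge, z out of the face. Four channels run along y, middles at x = -78, -26, 26, 78 mm, 34 mm wide, between lands 5 mm high, from a 16 mm high ledge at y +58 to the free edge at y -80 mm. Hinge axis at y +78, z -12 mm, 28 mm above the bench.
- tray_bar (a point): middle of the tray's lifting bar: round steel, 12 mm thick, 120 mm long, parallel to the hinge, an arm at each end. From the hinge axis 200 mm out (-y) and 20 mm up (z) in the tray's axes; about 48 mm above the bench with the tray level. 35 mm free between the bar and the tray's edge.
- stack_pad (a point): centre of the top of the steel pad (64 x 54 mm) on the rack's base where the block stack stands, 20 mm above the bench, 8 mm above the base plate. Under the tray's roller (16 mm thick, 200 mm long, along x), which touches it when the tray is level. Axes as the rack's. Free from above once the tray is up beyond about 1.1 rad.
- case: grey block case fixed to the bench, 222 x 76 x 40 mm outside, walls 6 mm, floor top 6 mm up, open at the top below its sliding lid. Origin: centre of its underside; x along its length. Beyond its -y side two runners carry the lid when open.
- lid (a joint): slide of the case's flat lid in m: 0 = fully shut, grows as it slides to the case's -y side, stop at 0.075 (case wholly uncovered). Friction about 1.5 N; it stays where it is left.
- lid_ridge (a point): middle of the top of the lid's black grip ridge: 70 mm long (case x), 10 mm thick (case y), 28 mm tall, on the lid's middle; its top is 74 mm above the bench. Axes as the case's.
- block24: plain steel block 30 x 45 mm, 24 mm thick. Origin at its centre; x the 30 mm way, y the 45 mm way, z the thickness. Starts lying flat in the case in one of three places 62 mm apart along the case, its 30 mm way along the case's length.
- block15: plain steel block 30 x 45 mm, 15 mm thick. Origin at its centre; x the 30 mm way, y the 45 mm way, z the thickness. Starts lying flat in the case in one of three places 62 mm apart along the case, its 30 mm way along the case's length.
- block8: plain steel block 30 x 45 mm, 8 mm thick. Origin at its centre; x the 30 mm way, y the 45 mm way, z the thickness. Starts lying flat in the case in one of three places 62 mm apart along the case, its 30 mm way along the case's length.
- bottle0: white square bottle lying on its side (may be absent): body 60 x 26 x 26 mm, then a round grey cap, 21 mm thick, whose end is 54 mm from the origin; about 60 g. Origin at the centre of the square body; x along the bottle towards the cap.
- bottle0_cap (a point): middle of the cap of bottle0, 45 mm along x from its origin
- bottle1: white square bottle lying on its side (may be absent): body 60 x 26 x 26 mm, then a round grey cap, 21 mm thick, whose end is 54 mm from the origin; about 60 g. Origin at the centre of the square body; x along the bottle towards the cap.
- bottle1_cap (a point): middle of the cap of bottle1, 45 mm along x from its origin
- bottle2: white square bottle lying on its side (may be absent): body 60 x 26 x 26 mm, then a round grey cap, 21 mm thick, whose end is 54 mm from the origin; about 60 g. Origin at the centre of the square body; x along the bottle towards the cap.
- bottle2_cap (a point): middle of the cap of bottle2, 45 mm along x from its origin
- bottle3: white square bottle lying on its side (may be absent): body 60 x 26 x 26 mm, then a round grey cap, 21 mm thick, whose end is 54 mm from the origin; about 60 g. Origin at the centre of the square body; x along the bottle towards the cap.
- bottle3_cap (a point): middle of the cap of bottle3, 45 mm along x from its origin
- cup0: bystander: white paper cup, sealed, 75 mm across, 87 mm tall. Origin: centre of its underside.
- cup1: bystander: another such cup. Origin: centre of its underside.
- dish: bystander: flat round glass dish, 70 mm across, 16 mm tall. Origin: centre of its underside.
- pipette: bystander: grey and white pipette lying on the bench, about 280 mm long, 22 mm high. Origin: centre of its underside.
- stopper: bystander: grey stopper, 32 mm across, 24 mm tall. Origin: centre of its underside.
Not all that is in view belongs to the job. Leave any brown, red or turquoise look-alike of the bottle1 alone.

How it is judged:
By the outcome, as a careful person would: the job done as asked, in the order asked, and still so for the second after the job is handed in, with the robot touching nothing.
Of bottle0, bottle1, bottle2, bottle3 only 2 to 4 are there at a start; the rules pass over those that are not, and their reading is None.
At some moment in a run one of bottle0, bottle1, bottle2, bottle3 may be knocked a few centimetres aside while the robot is not near it.
Once in a run the grip may slacken for a moment while it holds something.
It also fails if it takes over 210 s, if anything falls off the work surface, if the arm or the gripper's body presses on something with over 40 N, if the wrist force passes 120 N, or if a joint passes its speed limit or range.

ROBOT

A 6-joint arm with a two-finger parallel gripper is mounted at the origin on the work surface. World frame = base frame: x ahead of the robot, y to its left, z up, the work surface at z = 0. Lengths are in m, angles in rad, forces in N, time in s.
With the tool pointing down it reaches from about 0.35 to 0.975 m from the base axis. Payload 4.9 kg.
Tool frame: the origin (TCP) lies on the centre line of the jaws, within the pads' length; the fingertips stand 11 mm ahead of it and the grasp point (between the pads) lies 8 mm behind it (manip.finger_overhang is the distance from the TCP to the fingertips, in m); y points along the fingers, z is the direction in which the jaws open and shut, and the axes are right-handed (so a half turn about y gives the same grasp; the last joint's range is limited). The gripper opens to 85 mm and grips with 20 to 120 N. Pads are 22 mm wide; open, the fingers measure 114 mm over their backs; the gripper's body (76 mm by 85 mm) begins 54 mm behind the grasp point. The pads swing forward as they close: fully open they stand 13 mm farther back than shut.
Start: joints at [1.103, 0.053, 1.613, -0, 1.476, -0.119], TCP at [0.214, 0.587, 0.242] pointing down, gripper open.
Joint ranges: [-3.01, 3.01], [-1.01, 2.22], [0.06, 2.58], [-1.02, 4.17], [0.09, 2.62], [-3.14, 3.14]. Speed limits (rad/s): [2.57, 2.57, 3.14, 3.14, 3.14, 3.14].

INTERFACE

Orientations are given as a unit quaternion [w, x, y, z].
In Python, from plant import readout, cams, workorder, manip gives the robot as it stands.
- The arm moves only by the tool play_rows, never from a script. Its arguments are lists of equal length, an entry for each row: "slide": the shift along the tool's x, y, z in cm, a list of three; "yaw": the turn about the tool's y in degrees; "grip": the closure, from -1 (fully open) to 1 (shut), so that 0 is half open. In form: {"slide": [[x, y, z], ...], "yaw": [yaw, ...], "grip": [grip, ...]}. A call has 1 to 12 rows; each row shifts and turns the commanded pose from where the row before left it, along the tool's axes as they then stand; what a row does not reach is not made up. A row lasts 1/10 s, in which the tool goes at most 50 mm and 8.59 degrees, less where a joint would pass 70% of its speed; a pose out of reach is approached as far as the arm can. A call with a gripper value outside its range is refused whole. The fingers move at their own pace and stop on an object; the grip force is fixed at half the most. Time passes only in rows, so rows that do not move let the fingers close. It gives the time, the measured TCP pose, the force and the opening at its end, in the units of the state.
- readout.state(): the state, without advancing time (a new reading comes with each control period).
- cams.grab_frame(name): name is "scene" or "top"; returns a dict with "image" (400x640x3 uint8, red, green, blue), "mtx" (3x3 intrinsics, pixels), "R" (3x3) and "t" (3): a world point X has camera coordinates R X + t. Camera axes: x right, y down, z forward; pixel columns grow to the right and rows downward; lengths in m; the calibration is good to about 2 mm. A picture is of the moment at which its call begins. There is no depth.
- workorder.job_done(): hands the job in, once; it reports no verdict.
The state is a dict: "time": time; "joint_pos": joint angles; "joint_vel": joint speeds; "joint_efforts": joint torques, N m; "tool_pos": TCP position; "tool_rot": TCP orientation; "contact_force": force on the tool from outside, world axes, zero at the start; "ft_torque": the same for the moment, N m; "gripper_width": opening from 0.0 (shut) to 1.0 (fully open).
Only numpy, scipy, OpenCV 4.12 (cv2) and the standard library are available. Lean on these libraries where they do the work, as an engineer would, in place of code of your own. Each camera call takes 0.05 s, during which the arm holds its last target.

## Working session

There is one attempt and no reset: what is moved stays moved. The work goes in short steps, Python scripts to look and compute and a tool call to move; the robot and the scene stay as the last step left them, time stands still between calls to the robot, and variables do not carry over. Pictures are saved under pics/ and viewed, and the job is handed in when it is done.

Besides the shell and the picture viewer there is one more tool, called after "Call:" as name([rows], argument=value, ...), one row to a line, values as JSON. play_rows: Moves the arm, as the interface text tells. Its arguments: {"type":"object","properties":{"slide":{"type":"array","items":{"type":"array","items":{"type":"number"}}},"yaw":{"type":"array","items":{"type":"number"}},"grip":{"type":"array","items":{"type":"number"}}},"required":["slide","yaw","grip"]}

```bash
ls; mkdir -p pics
python3 - <<'E'
from plant import readout, cams, workorder, manip
import cv2
print(readout.state()); print([a for a in dir(manip) if a[0]!='_'], manip.finger_overhang)
for n in ("scene","top"):
    f=cams.grab_frame(n); cv2.imwrite(f"pics/{n}0.png",f["image"][:,:,::-1]); print(f["mtx"],f["R"],f["t"])
E
```

```text
pics
{'time': 0.0, 'joint_pos': array([ 1.10298363e+00,  5.33697829e-02,  1.61431826e+00, -9.67761696e-06,
        1.47600139e+00, -1.19002907e-01]), 'joint_vel': array([-0.00072538, -0.000267  , -0.00048347, -0.00152481,  0.00065631,
       -0.00042771]), 'joint_efforts': array([-2.81617518e-03, -3.93665314e+01, -3.70185649e+01, -3.00660722e-04,
        6.75925883e-03, -4.73925486e-07]), 'tool_pos': array([0.2133383 , 0.58681165, 0.2410405 ]), 'tool_rot': array([-0.695669  ,  0.69709026, -0.1229094 ,  0.12248712]), 'contact_force': array([-0.5412638 ,  0.79364938,  0.01322965]), 'ft_torque': array([-0.01716398,  0.02030572,  0.00192101]), 'gripper_width': 1.0016517591269838}
['IKError', 'finger_overhang'] 0.011
[[487.83999629   0.         322.84268332]
 [  0.         487.83999629 199.78995467]
 [  0.           0.           1.        ]] [[ 0.21808415  0.97576527  0.01792856]
 [ 0.66498587 -0.13512862 -0.73452982]
 [-0.71430603  0.17211155 -0.67833953]] [-0.07196796 -0.3275268   1.74987248]
[[369.47226592   0.         320.93712288]
 [  0.         369.47226592 201.86403904]
 [  0.           0.           1.        ]] [[-0.00782502 -0.99988501 -0.01299017]
 [-0.98470259  0.00996621 -0.1739583 ]
 [ 0.17406776  0.01143023 -0.98466734]] [-0.03239542  0.57138683  1.18173859]
```

View pics/scene0.png

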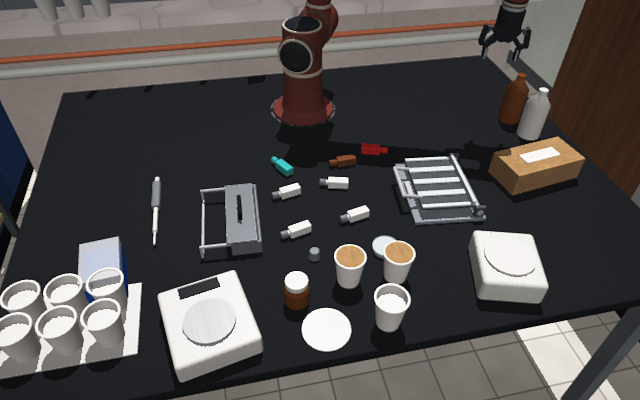

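View pics/top0.png

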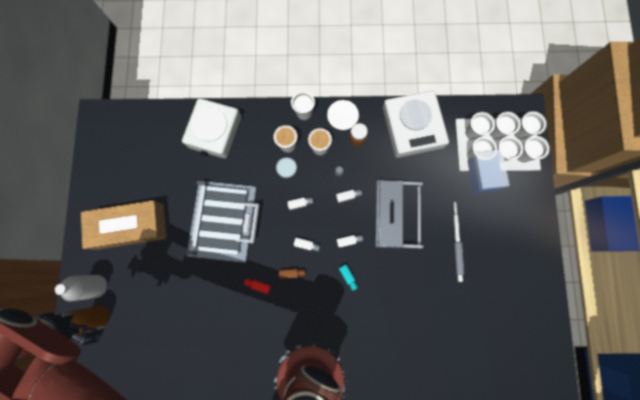

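```bash
cat > h.py <<'E'
import numpy as np, cv2
from plant import readout, cams, workorder, manip
from scipy.spatial.transform import Rotation as Rn
def grab(n,name=None,crop=None,s=1):
    f=cams.grab_frame(n)
    if name:
        save(f,name,crop,s)
    return f
def save(f,name,crop=None,s=1):
    im=f["image"][:,:,::-1]
    if crop:
        a,b,c,d=crop; im=im[b:d,a:c]
    im=cv2.resize(im,None,fx=s,fy=s,interpolation=cv2.INTER_CUBIC)
    cv2.imwrite("pics/"+name+".png",im)
def ray(f,uv,z):
    d=np.linalg.inv(f["mtx"])@np.array([uv[0],uv[1],1.])
    R,t=f["R"],f["t"]; c=-R.T@t; d=R.T@d
    return c+d*(z-c[2])/d[2]
def proj(f,X):
    X=np.atleast_2d(X); p=(f["R"]@X.T).T+f["t"]; q=(f["mtx"]@p.T).T
    return q[:,:2]/q[:,2:]
def tri(fs,uvs):
    A=[];b=[]
    for f,uv in zip(fs,uvs):
        P=f["mtx"]@np.c_[f["R"],f["t"]]
        for k in (0,1):
            r=uv[k]*P[2]-P[k]; A.append(r[:3]);b.append(-r[3])
    x,res,_,_=np.linalg.lstsq(np.array(A),np.array(b),rcond=None); return x
def tool():
    s=readout.state(); q=s["tool_rot"]; R=Rn.from_quat([q[1],q[2],q[3],q[0]]).as_matrix()
    return s,R
E
python3 - <<'E'
from h import *
f=grab("scene"); save(f,"s_case",(190,170,350,280),5); save(f,"s_rack",(380,140,500,230),6)
save(f,"s_bot",(260,140,400,250),5.5)
f=grab("top"); save(f,"t_case",(330,170,430,260),6); save(f,"t_rack",(180,170,270,270),6); save(f,"t_bot",(280,180,370,260),8)
s,R=tool(); print(R)
E
```

```text
[[ 9.39780731e-01 -5.88557733e-04  3.41777458e-01]
 [-3.41777932e-01 -1.18113684e-03  9.39780001e-01]
 [-1.49428841e-04 -9.99999129e-01 -1.31116568e-03]]
```

View pics/s_case.png

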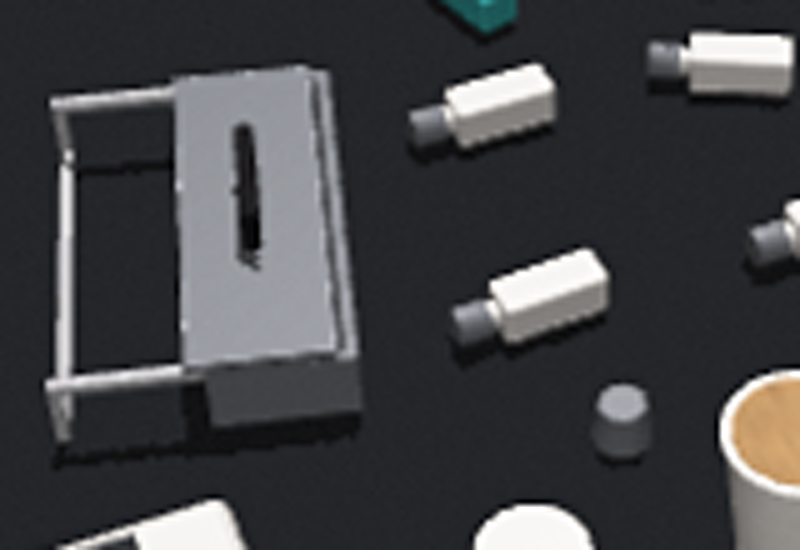

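View pics/t_case.png

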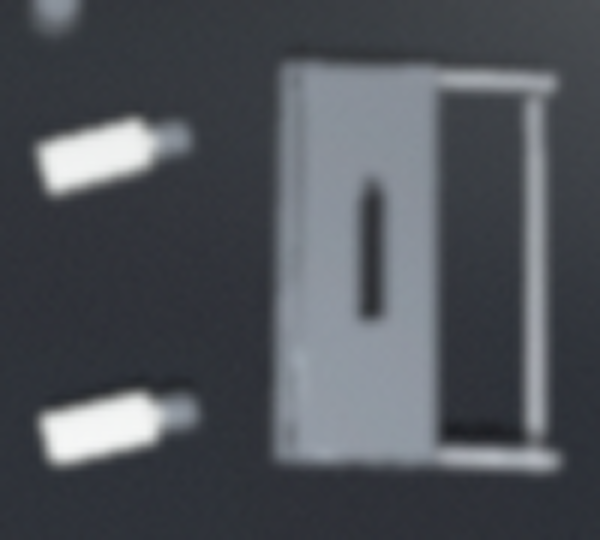

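View pics/s_rack.png

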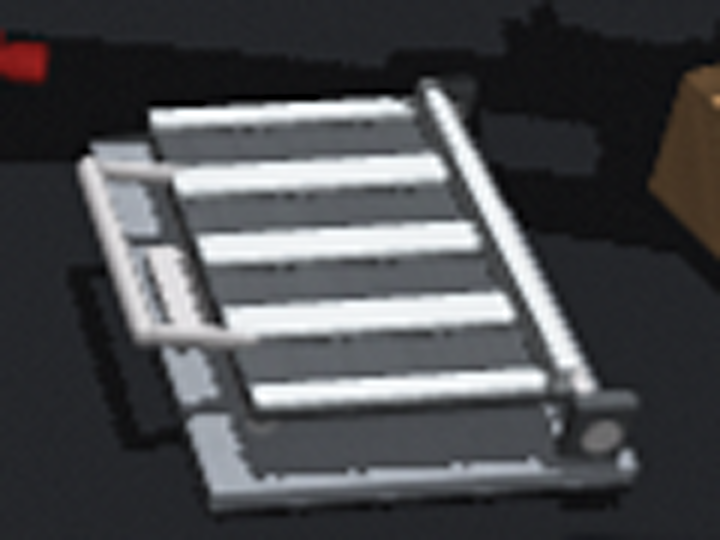

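View pics/t_rack.png

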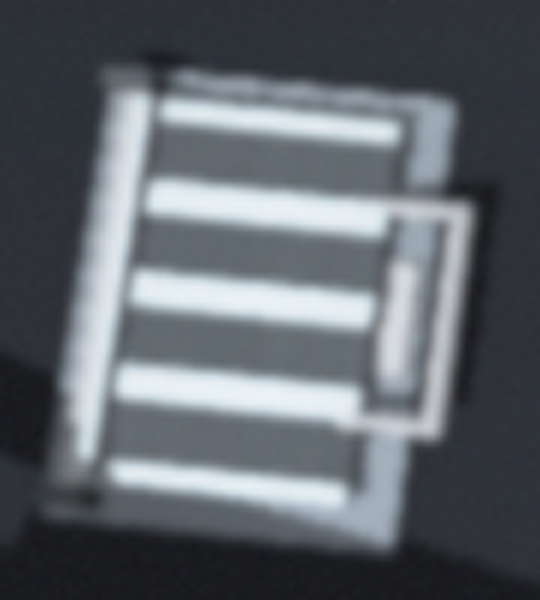

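View pics/s_bot.png

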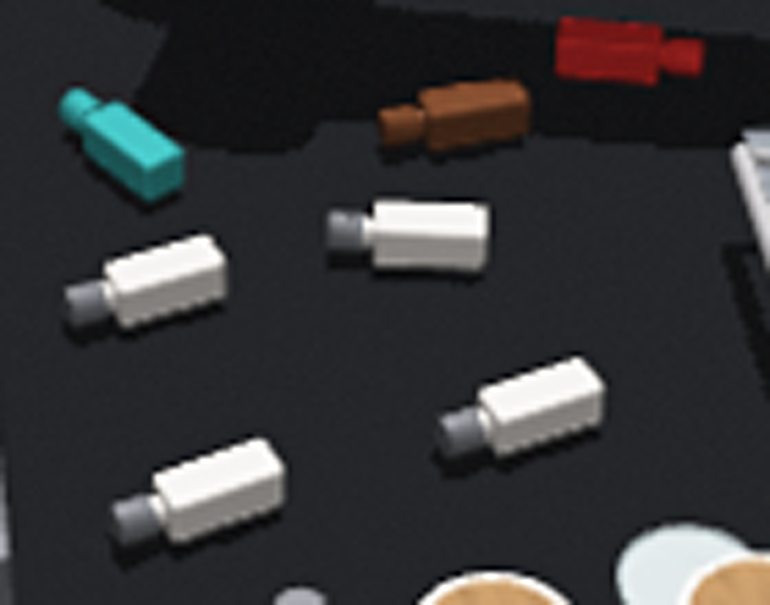

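View pics/t_bot.png

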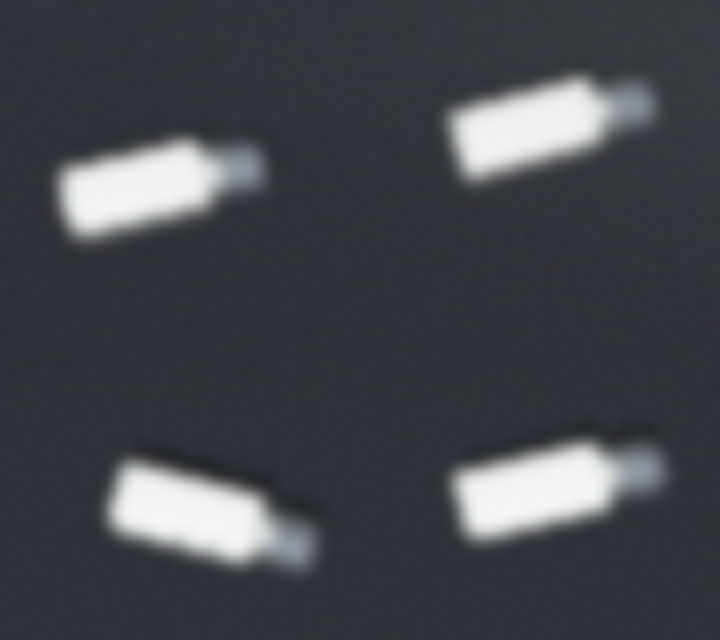

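```bash
cat > fit1.py <<'E'
from h import *
from scipy.optimize import least_squares
fs=grab("scene"); ft=grab("top")
for f in (fs,ft): print("cam",-f["R"].T@f["t"])
S=lambda l,o,s:[(o[0]+(a-0.5)/s+0.0,o[1]+(b-0.5)/s) for a,b in l]
# rack: local relative to hinge-axis midpoint (x along hinge, y, z abs)
lands_free=[(x,-158,45) for x in (52,0,-52)]
lands_led=[(x,-20,45) for x in (52,0,-52)]
bar=[(60,-200,48),(-60,-200,48)]
top=S([(386,220),(372,311),(360,402),(148,197),(133,288),(118,380),(462,212),(430,430)],(180,170),6)
scn=S([(225,322),(200,250),(175,183),(512,306),(478,235),(445,167),(143,332),(88,165)],(380,140),6)
L=np.array(lands_free+lands_led+bar)/1000
def pose(p,L):
    c,s=np.cos(p[2]),np.sin(p[2]); return np.c_[p[0]+c*L[:,0]-s*L[:,1],p[1]+s*L[:,0]+c*L[:,1],L[:,2]]
def r(p,which):
    X=pose(p,L); o=[]
    if 't' in which:o.append(proj(ft,X)-top)
    if 's' in which:o.append(proj(fs,X)-scn)
    return np.concatenate(o).ravel()
for w in ('t','s','ts'):
    q=least_squares(r,[0.6,0.4,0],args=(w,)); print(w,q.x,np.degrees(q.x[2]),np.round(q.fun.reshape(-1,2),1).tolist())
E
python3 fit1.py
```

```text
cam [ 1.48344022 -0.27520766  0.94771975]
cam [ 0.35669001 -0.05159379  1.26259605]
t [ 0.52456652  0.38128525 -0.11269155] -6.456750272018956 [[0.3, 0.0], [0.4, 0.2], [0.2, 0.6], [-0.6, -0.3], [-0.6, -0.2], [-0.6, -0.1], [0.2, 0.1], [0.6, -0.4]]
s [ 0.52743301  0.38031973 -0.11945576] -6.844310830332233 [[0.0, -0.0], [-0.2, -0.2], [-0.2, -0.5], [0.3, -0.0], [0.3, -0.2], [0.4, -0.2], [-0.4, 0.2], [-0.2, 0.7]]
ts [ 0.52568419  0.38099547 -0.11583065] -6.636607149765315 [[0.4, -0.2], [0.5, 0.0], [0.2, 0.4], [-0.5, -0.6], [-0.5, -0.5], [-0.6, -0.4], [0.3, -0.0], [0.6, -0.5], [0.1, -0.4], [-0.2, -0.5], [-0.2, -0.8], [0.3, -0.5], [0.3, -0.6], [0.4, -0.5], [-0.2, -0.0], [-0.2, 0.5]]
```

Run:
```python
from h import *
f=grab("scene"); save(f,"s_ridge",(215,180,265,260),9)
g=grab("top"); save(g,"t_ridge",(370,175,410,250),9)
import numpy as np
a=np.hstack([cv2.resize(cv2.imread("pics/s_ridge.png"),(400,640)),cv2.resize(cv2.imread("pics/t_ridge.png"),(400,750))[:640]])
cv2.imwrite("pics/ridge.png",a[:600])
```

```text
(no output)
```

View pics/ridge.png

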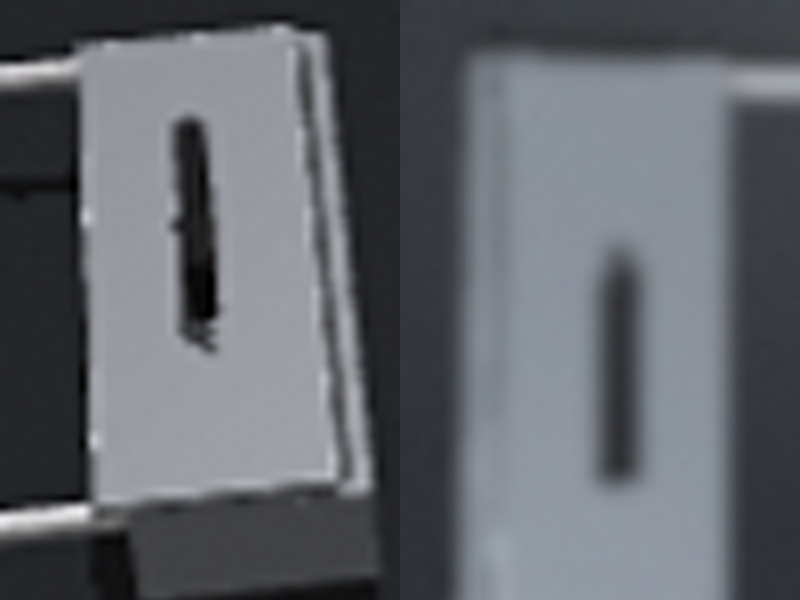

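```bash
cat > fit2.py <<'E'
from h import *
from scipy.optimize import least_squares
fs=grab("scene"); ft=grab("top")
def pose(p,L):
    c,s=np.cos(p[2]),np.sin(p[2]); return np.c_[p[0]+c*L[:,0]-s*L[:,1],p[1]+s*L[:,0]+c*L[:,1],L[:,2]]
# lid -y corners and case +y corners (far x=-111, near x=+111)
L=np.array([(-111,-38,46),(111,-38,46),(-111,38,40),(111,38,40)])/1000
scn=np.array([(215+82/8,180+48/8),(215+93/8,180+508/8),(215+327/8,180+38/8),(215+372/8,180+490/8)])-.5
# top: right edge: near x (up) ; far x (down)
top=np.array([(330+438/6,170+462/6),(330+438/6,170+67/6)])-.5
r=lambda p,w:np.concatenate(([(proj(ft,pose(p,L[:2]))-top)] if 't' in w else [])+([(proj(fs,pose(p,L))-scn)] if 's' in w else [])).ravel()
for w in ('t','s','ts'):
    q=least_squares(r,[0.5,-0.28,0],args=(w,)); print(w,q.x,np.degrees(q.x[2]),np.round(q.fun.reshape(-1,2),1).tolist())
p=q.x
R=np.array([(-35,0,74),(35,0,74)])/1000
print("ridge proj scene x8", (proj(fs,pose(p,R))+.5-[215,180])*8, "top x10",(proj(ft,pose(p,R))+.5-[370,175])*10)
# bottles: white masks
for n,f in (("s",fs),("t",ft)):
    im=f["image"].astype(int); m=((im.min(2)>150)&(im.max(2)-im.min(2)<30)).astype(np.uint8)
    m=(m*255)
    k,lab,st,ce=cv2.connectedComponentsWithStats(m)
    for i in range(1,k):
        if 30<st[i,4]<400: print(n,st[i],ce[i].round(1))
E
python3 fit2.py
```

```text
t [ 0.53308282 -0.26974284 -0.04632538] -2.654248793754685 [[-0.0, 0.2], [0.0, -0.2]]
s [ 0.53289831 -0.26656819 -0.05550412] -3.180152008466094 [[1.5, -0.6], [2.0, 0.2], [-1.7, -0.3], [-1.9, 0.7]]
ts [ 0.53302705 -0.2673534  -0.05245313] -3.0053430521454936 [[-0.9, 0.3], [-0.5, -0.1], [1.1, -0.5], [1.8, 0.3], [-2.1, -0.2], [-2.1, 0.7]]
ridge proj scene x8 [[202.05003203 117.85734031]
 [211.59681012 263.01620364]] top x10 [[221.48572594 476.29939557]
 [223.94508842 263.03103598]]
s [110  50 167  16 221] [191.8  57.7]
s [539  87  10   6  37] [543.4  89.2]
s [519 147  41  16 344] [539.2 154.5]
s [451 155  28  51 204] [464.9 180.9]
s [405 156  44   5 126] [425.9 158.4]
s [ 22 169  15  38 154] [ 29.6 187.3]
s [326 177  23   7 132] [337.3 179.7]
s [413 177  47   7 235] [435.8 179.9]
s [278 183  23  12 142] [288.7 188.1]
s [200 187  26   4  43] [212.8 188.9]
s [408 198   8   9  44] [411.5 202. ]
s [422 201  49   7 186] [445.8 204.1]
s [199 203  27  45 144] [206.4 232.8]
s [347 205  22  13 159] [357.3 210.8]
s [153 207   5  37 128] [154.6 223.1]
s [412 210  11  12  77] [416.6 215.7]
s [441 217  29   3  41] [454.8 218.2]
s [287 220  24  14 180] [298.4 226.2]
s [372 236  44  30 387] [388.2 248.2]
s [334 244  33  26 165] [350.1 258.6]
s [310 247   9   7  42] [314.  250.2]
s [285 271  24  19 364] [296.1 280.1]
s [  0 350  10  17  88] [  2.8 356.9]
s [589 379  32  21 345] [604.7 392.4]
t [274 126  23  23 105] [285.2 138.5]
t [308 129  23  23  97] [319.4 141.3]
t [277 158  19  19 283] [285.9 167.1]
t [206 186  41   8 171] [226.2 189.8]
t [337 190  20  12 156] [345.9 195.4]
t [418 196   2  45  47] [419.  218.6]
t [288 198  21  11 157] [297.1 202.9]
t [454 203   6  39 128] [456.1 224.1]
t [337 236  22  11 163] [346.7 240.8]
t [294 238  21  12 163] [303.5 243.9]
t [404 245  18   3  33] [412.2 245.7]
t [458 274   5   8  34] [459.9 277.6]
t [ 55 284  21  16 185] [ 64.6 292.1]
```

```bash
cat >> h.py <<'E'
def plan(target,jaw=None,grip=None):
    """prints yaw (deg) and slide (cm) in tool axes after the yaw"""
    s,R=tool(); p=s["tool_pos"]; a=np.degrees(np.arctan2(R[1,2],R[0,2]))
    d=0 if jaw is None else (jaw-a+90)%180-90
    b=np.radians(a+d); x=np.array([np.sin(b),-np.cos(b),0]); z=np.array([np.cos(b),np.sin(b),0])
    D=np.array(target)-p
    print("t=%.2f pos=%s jaw=%.1f w=%.1fmm F=%s j=%s"%(s["time"],p.round(4),a,s["gripper_width"]*85,s["contact_force"].round(1),s["joint_pos"].round(2)))
    print("  yaw %.1f  slide cm x %.2f y %.2f z %.2f"%(-d,D@x*100,-D[2]*100,D@z*100))
E
python3 - <<'E'
from h import *
plan([.48,.1,.2],87.2); plan([.533,-.270,.12],87.2)
E
```

```text
t=0.50 pos=[0.2136 0.5873 0.2423] jaw=70.0 w=84.8mm F=[ 0.4 -0.2 -0. ] j=[ 1.1   0.05  1.61 -0.    1.48 -0.12]
  yaw -17.2  slide cm x 28.99 y 4.23 z -47.37
t=0.50 pos=[0.2136 0.5873 0.2423] jaw=70.0 w=84.8mm F=[ 0.4 -0.2 -0. ] j=[ 1.1   0.05  1.61 -0.    1.48 -0.12]
  yaw -17.2  slide cm x 36.09 y 12.23 z -84.07
```

Call:
play_rows([
  [0,0,0],
  [0,0,0],
  [2.8,0.3,-4],
  [2.8,0.3,-4],
  [2.8,0.3,-4],
  [2.8,0.3,-4],
  [2.8,0.3,-4],
  [2.8,0.3,-4],
  [2.8,0.3,-4],
  [2.8,0.3,-4],
  [2.8,0.3,-4],
  [2.8,0.3,-4],
], yaw=[-8.5,-8.5,0,0,0,0,0,0,0,0,0,0], grip=[-1,-1,-1,-1,-1,-1,-1,-1,-1,-1,-1,-1])

```text
time: 1.7
tool_pos: [0.4732, 0.1715, 0.2126]
tool_rot: [0.707, -0.707, 0.018, -0.019]
contact_force: [1.3, 0.2, -0.6]
gripper_width: 1.002
```

Run:
```python
from h import *
plan([.533,-.270,.12],87.2)
```

```text
t=1.70 pos=[0.4732 0.1715 0.2126] jaw=87.0 w=85.1mm F=[ 1.3  0.2 -0.6] j=[ 0.2  -0.23  1.92  0.    1.44 -1.32]
  yaw -0.2  slide cm x 8.13 y 9.26 z -43.80
```

Call:
play_rows([
  [0.8,0.7,-4],
  [0.8,0.7,-4],
  [0.8,0.7,-4],
  [0.8,0.7,-4],
  [0.7,0.8,-4],
  [0.7,0.8,-4],
  [0.7,0.8,-4],
  [0.7,0.8,-4],
  [0.7,0.8,-4],
  [0.7,0.8,-4],
  [0.7,1,-3.8],
  [0,0,0],
], yaw=[0,0,0,0,0,0,0,0,0,0,0,0], grip=[-1,-1,-1,-1,-1,-1,-1,-1,-1,-1,-1,-1])

```text
time: 2.9
tool_pos: [0.5299, -0.272, 0.125]
tool_rot: [-0.707, 0.707, -0.02, 0.019]
contact_force: [-0.4, 1.2, -1.0]
gripper_width: 1.0
```

Run:
```python
from h import *
plan([.533,-.270,.065],87.2); grab("scene","s1",(180,120,420,300),3.3);grab("top","t1",(340,150,460,270),5)
```

```text
t=2.90 pos=[ 0.5299 -0.272   0.125 ] jaw=86.8 w=85.0mm F=[-0.4  1.2 -1. ] j=[-0.6   0.08  1.78 -0.    1.28 -2.11]
  yaw -0.4  slide cm x 0.30 y 6.00 z 0.22
```

View pics/s1.png

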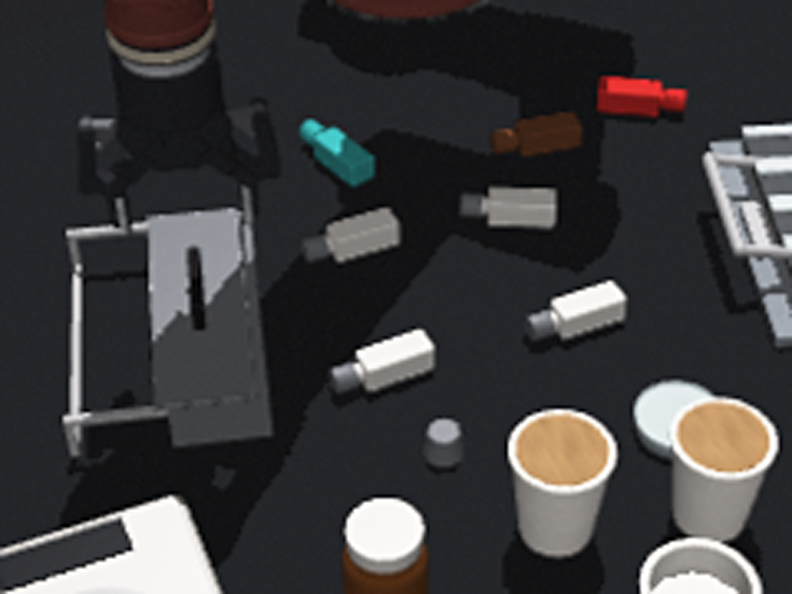

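Call:
play_rows([
  [0,2,0.2],
  [0.3,2,0],
  [0,2,0],
  [0,0,0],
  [0,0,0],
  [0,0,0],
  [0,0,0],
  [0,0,0],
], yaw=[0,0,0,0,0,0,0,0], grip=[-1,-1,-1,0,1,1,1,1])

```text
time: 3.8
tool_pos: [0.5343, -0.2671, 0.0678]
tool_rot: [-0.706, 0.708, -0.018, 0.019]
contact_force: [-0.6, -1.9, 0.9]
gripper_width: 0.151
```

Run:
```python
from h import *
plan([.533,-.270,.065],87.2); grab("scene","s2",(180,120,420,300),3.3)
```

```text
t=3.80 pos=[ 0.5343 -0.2671  0.0678] jaw=87.0 w=12.9mm F=[-0.6 -1.9  0.9] j=[-0.59  0.16  1.81 -0.    1.17 -2.11]
  yaw -0.2  slide cm x -0.12 y 0.28 z -0.29
```

View pics/s2.png

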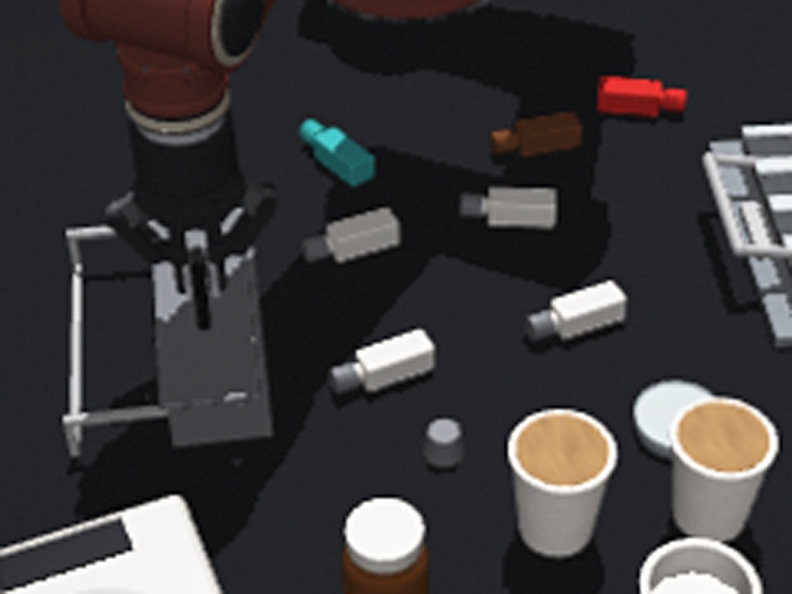

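Call:
play_rows([
  [0,0,0],
  [0,0,-1],
  [0,0,-1],
  [0,0,-1],
  [0,0,-1],
  [0,0,-1],
  [0,0,-1],
  [0,0,-1],
  [0,0,0],
], yaw=[0,0,0,0,0,0,0,0,0], grip=[1,1,1,1,1,1,1,1,1])

```text
time: 4.75
tool_pos: [0.5308, -0.337, 0.0679]
tool_rot: [0.707, -0.707, 0.018, -0.019]
contact_force: [-1.0, 2.4, 6.1]
gripper_width: 0.098
```

Call:
play_rows([
  [0,0,-0.3],
  [0,0,-0.3],
  [0,0,0],
], yaw=[0,0,0], grip=[1,1,1])

```text
time: 5.05
tool_pos: [0.5308, -0.3373, 0.0677]
tool_rot: [0.711, -0.703, 0.018, -0.019]
contact_force: [-1.4, 19.9, 15.0]
gripper_width: 0.106
```

Run:
```python
from h import *
plan([.533,-.270,.065],87.2); grab("scene","s3",(190,150,310,270),5)
```

```text
t=5.05 pos=[ 0.5308 -0.3373  0.0677] jaw=87.0 w=9.0mm F=[-1.4 19.9 15. ] j=[-0.69  0.23  1.73  0.01  1.19 -2.21]
  yaw -0.2  slide cm x -0.11 y 0.27 z 6.73
```

View pics/s3.png

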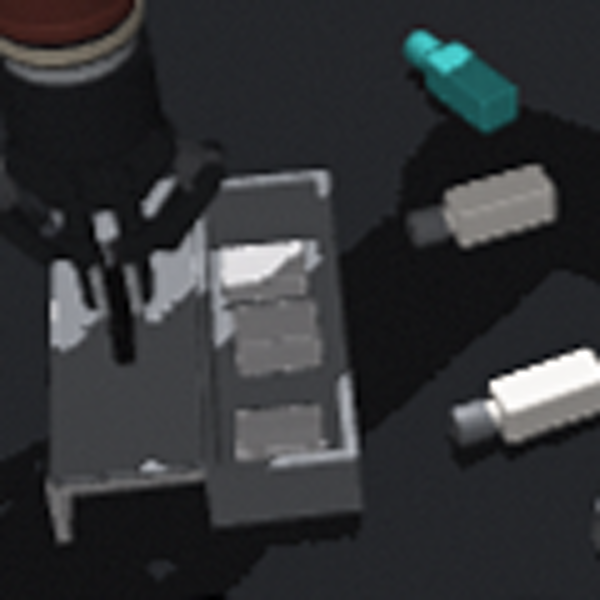

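Call:
play_rows([
  [0,0,0.6],
  [0,0,0],
  [0,0,0],
  [0,0,0],
  [0,-2.5,0],
  [0,-4,0],
  [0,-4,0],
  [-0.5,-1,4],
  [-0.5,0,4.5],
  [0,0,4.5],
  [0,0,4.5],
  [0,0,4.5],
], yaw=[0,0,0,0,0,0,0,0,0,0,0,0], grip=[1,0.2,-0.2,-0.2,-0.2,-0.2,-0.2,-0.2,-0.2,-0.2,-0.2,-0.2])

```text
time: 6.3
tool_pos: [0.531, -0.1148, 0.1811]
tool_rot: [0.707, -0.707, 0.019, -0.019]
contact_force: [1.0, 0.3, -0.5]
gripper_width: 0.598
```

Run:
```python
from h import *
plan([.5026,.182,.12],83.4); f=grab("scene"); save(f,"s4",(190,160,290,260),6); g=grab("top"); save(g,"t4",(330,160,430,260),6)
save(f,"s4r",(380,140,500,230),6)
```

```text
t=6.30 pos=[ 0.531  -0.1148  0.1811] jaw=87.0 w=50.8mm F=[ 1.   0.3 -0.5] j=[-0.35 -0.1   1.86  0.    1.37 -1.87]
  yaw 3.6  slide cm x -6.24 y 6.11 z 29.16
```

View pics/s4.png

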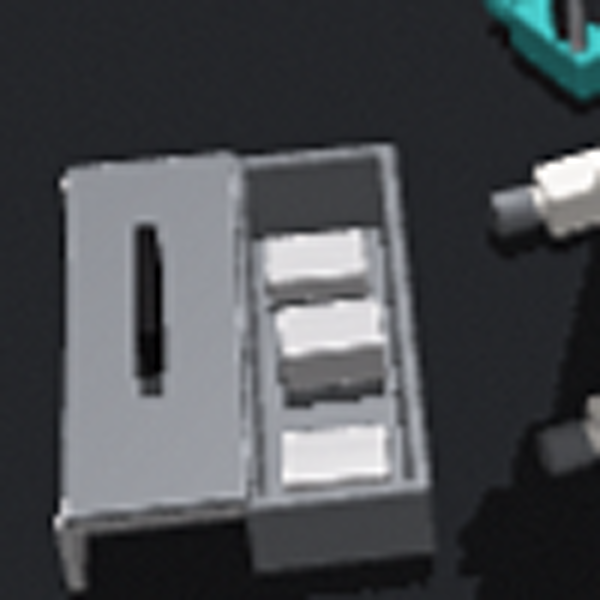

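View pics/t4.png

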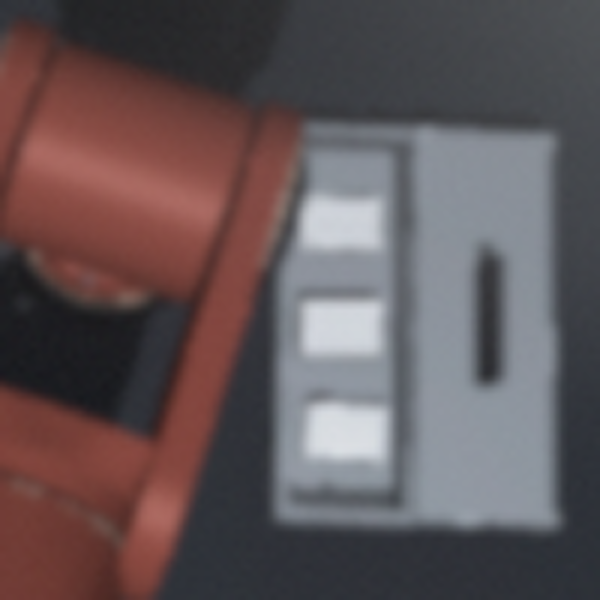

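Call:
play_rows([
  [0,0,0],
  [-0.7,0,3.2],
  [-0.7,0,3.2],
  [-0.7,0,3.2],
  [-0.7,0,3.2],
  [-0.7,0,3.2],
  [-0.7,0,3.2],
  [-0.7,0.5,3.2],
  [-0.7,1,3.2],
  [-0.6,1.5,3.5],
  [0,2,0],
  [0,0,0],
], yaw=[3.6,0,0,0,0,0,0,0,0,0,0,0], grip=[0.29,0.29,0.29,0.29,0.29,0.29,0.29,0.29,0.29,0.29,0.29,0.29])

```text
time: 7.6
tool_pos: [0.5012, 0.1797, 0.1279]
tool_rot: [-0.705, 0.707, -0.042, 0.038]
contact_force: [-1.4, 0.5, -1.1]
gripper_width: 0.358
```

Run:
```python
from h import *
plan([.5026,.182,.042],83.4); f=grab("scene"); save(f,"s5",(350,110,490,230),5.5)
save(f,"s5c",(190,160,290,260),6)
```

```text
t=7.60 pos=[0.5012 0.1797 0.1279] jaw=83.5 w=30.4mm F=[-1.4  0.5 -1.1] j=[ 0.2  -0.06  1.93 -0.    1.29 -1.25]
  yaw 0.1  slide cm x 0.11 y 8.59 z 0.25
```

View pics/s5.png

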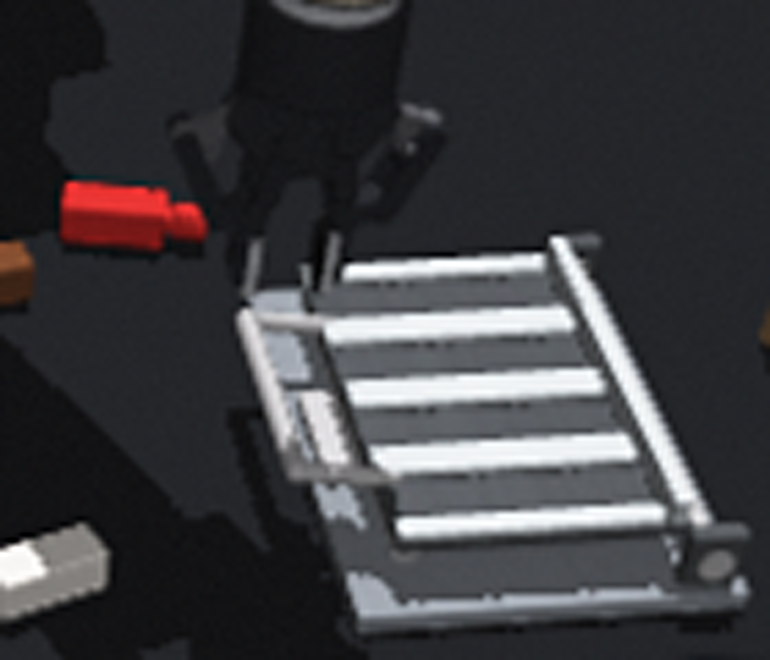

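View pics/s5c.png

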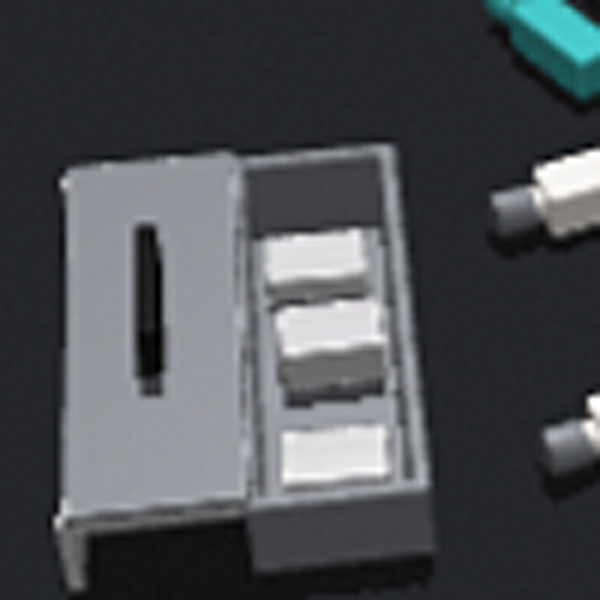

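Run:
```python
from h import *
f=grab("scene"); print((proj(f,[[.5026,.182,.048],[.5012,.1797,.117],[.5012,.1797+.022,.117],[.5012,.1797-.022,.117]])-[350,110])*5.5)
```

```text
[[267.86781904 391.21051055]
 [279.5953634  285.21781263]
 [321.14330025 279.88345906]
 [237.8125582  290.58232102]]
```

Call:
play_rows([
  [0.1,2,0],
  [0,2,0],
  [0,2,0],
  [0,1.5,0],
  [0,1.1,0],
  [0,0,0],
], yaw=[0,0,0,0,0,0], grip=[0.29,0.29,0.29,0.29,0.29,0.29])

```text
time: 8.3
tool_pos: [0.5035, 0.1793, 0.0441]
tool_rot: [-0.706, 0.706, -0.042, 0.04]
contact_force: [0.0, 0.5, -1.0]
gripper_width: 0.357
```

Run:
```python
from h import *
plan([.5026,.182,.042],83.4); f=grab("scene"); save(f,"s6",(370,130,450,220),6.5)
```

```text
t=8.30 pos=[0.5035 0.1793 0.0441] jaw=83.4 w=30.3mm F=[ 0.   0.5 -1. ] j=[ 0.2   0.05  1.97 -0.    1.12 -1.25]
  yaw -0.0  slide cm x -0.12 y 0.21 z 0.26
```

View pics/s6.png

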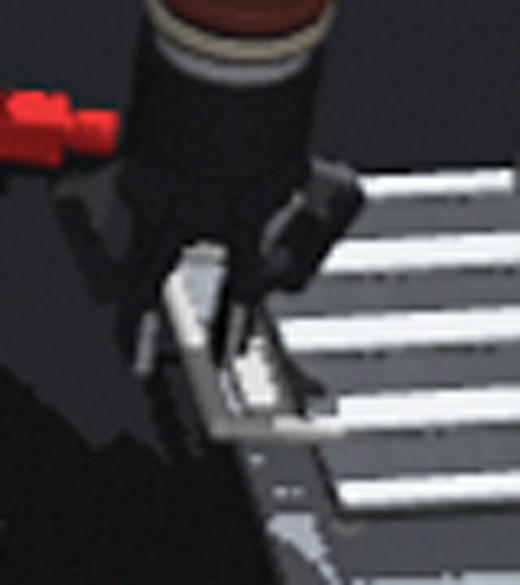

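Call:
play_rows([
  [0,0.2,0],
  [0,0,0],
  [0,0,0],
  [0,0,0],
  [0,0,0],
], yaw=[0,0,0,0,0], grip=[1,1,1,1,1])

```text
time: 8.85
tool_pos: [0.5056, 0.182, 0.0448]
tool_rot: [0.708, -0.704, 0.039, -0.042]
contact_force: [2.0, 6.4, -2.1]
gripper_width: 0.113
```

Run:
```python
from h import *
plan([.5026,.182,.042],83.4)
a0=np.arctan2(20,200); r=np.hypot(200,20)
P=[]
for th in np.arange(0,1.41,.1): P.append((th,-r*np.cos(th+a0)/10,r*np.sin(th+a0)/10))
P=np.array(P); print(np.c_[P[1:,0],np.diff(P[:,1:],axis=0)].round(2)); print(P.round(2)[[3,13,14]])
```

```text
t=8.85 pos=[0.5056 0.182  0.0448] jaw=83.4 w=9.6mm F=[ 2.   6.4 -2.1] j=[ 0.21  0.05  1.97  0.    1.12 -1.25]
  yaw -0.0  slide cm x -0.29 y 0.28 z -0.03
[[0.1  0.3  1.99]
 [0.2  0.5  1.95]
 [0.3  0.69 1.89]
 [0.4  0.87 1.81]
 [0.5  1.05 1.71]
 [0.6  1.22 1.6 ]
 [0.7  1.37 1.47]
 [0.8  1.51 1.33]
 [0.9  1.63 1.17]
 [1.   1.74 1.  ]
 [1.1  1.83 0.82]
 [1.2  1.91 0.63]
 [1.3  1.96 0.44]
 [1.4  1.99 0.24]]
[[  0.3  -18.52   7.82]
 [  1.3   -3.42  19.81]
 [  1.4   -1.43  20.05]]
```

Call:
play_rows([
  [0,-1,0.13],
  [0,-1,0.17],
  [0,-1,0.23],
  [0,-0.95,0.27],
  [0,-0.95,0.33],
  [0,-0.95,0.36],
  [0,-0.9,0.42],
  [0,-0.9,0.45],
  [0,-0.85,0.5],
  [0,-0.85,0.55],
], yaw=[0,0,0,0,0,0,0,0,0,0], grip=[1,1,1,1,1,1,1,1,1,1])

```text
time: 9.85
tool_pos: [0.509, 0.2133, 0.1369]
tool_rot: [-0.705, 0.706, -0.039, 0.042]
contact_force: [6.1, -0.2, -9.0]
gripper_width: 0.109
```

Call:
play_rows([
  [0,-0.8,0.6],
  [0,-0.8,0.62],
  [0,-0.75,0.67],
  [0,-0.72,0.7],
  [0,-0.68,0.74],
  [0,-0.65,0.77],
  [0,-0.6,0.8],
  [0,-0.57,0.83],
  [0,-0.52,0.86],
  [0,-0.48,0.88],
  [0,-0.43,0.9],
  [0,-0.39,0.93],
], yaw=[0,0,0,0,0,0,0,0,0,0,0,0], grip=[1,1,1,1,1,1,1,1,1,1,1,1])

```text
time: 11.05
tool_pos: [0.5196, 0.304, 0.2152]
tool_rot: [-0.704, 0.708, -0.04, 0.042]
contact_force: [-7.0, -9.5, 14.9]
gripper_width: 0.11
```

Call:
play_rows([
  [0,-0.34,0.95],
  [0,-0.29,0.96],
  [0,-0.24,0.98],
  [0,-0.2,0.98],
  [0,-0.14,0.99],
  [0,0,0],
  [0,0,0],
], yaw=[0,0,0,0,0,0,0], grip=[1,1,1,1,1,1,1])

```text
time: 11.75
tool_pos: [0.5254, 0.3549, 0.2279]
tool_rot: [0.706, -0.706, 0.039, -0.042]
contact_force: [-3.7, -2.0, 11.4]
gripper_width: 0.109
```

Run:
```python
from h import *
plan([.5026,.182,.042],83.4); f=grab("scene"); save(f,"s7",(360,70,500,230),3.7)
```

```text
t=11.75 pos=[0.5254 0.3549 0.2279] jaw=83.5 w=9.3mm F=[-3.7 -2.  11.4] j=[ 0.48  0.08  1.61 -0.    1.45 -0.98]
  yaw 0.1  slide cm x -0.28 y 18.59 z -17.44
```

View pics/s7.png

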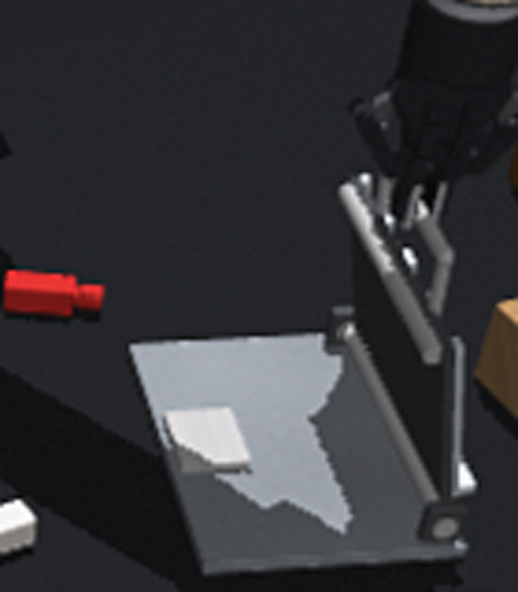

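Call:
play_rows([
  [0,0,0],
  [0,0,0],
  [0,0,0],
  [0,-2,0],
  [0,-3,0],
  [0,-1,-3],
  [0,0,-4],
  [0,0,-4],
  [0,0,-4],
  [0,0,0],
], yaw=[0,0,0,0,0,0,0,0,0,0], grip=[0.4,0.2,0.2,0.2,0.2,0.2,0.2,0.1,0.1,0.1])

```text
time: 12.8
tool_pos: [0.5067, 0.2021, 0.2825]
tool_rot: [-0.705, 0.706, -0.042, 0.042]
contact_force: [-0.2, -0.1, 0.4]
gripper_width: 0.448
```

Run:
```python
from h import *
plan([.5026,.182,.042],83.4); f=grab("scene"); save(f,"s8",(360,70,500,230),3.7); save(f,"s8p",(390,160,450,220),10); save(f,"s8c",(190,160,290,260),6)
g=grab("top"); save(g,"t8",(180,130,430,290),3.2)
```

```text
t=12.80 pos=[0.5067 0.2021 0.2825] jaw=83.2 w=38.0mm F=[-0.2 -0.1  0.4] j=[ 0.24 -0.16  1.75 -0.    1.55 -1.21]
  yaw -0.2  slide cm x -0.18 y 24.05 z -2.04
```

View pics/s8.png

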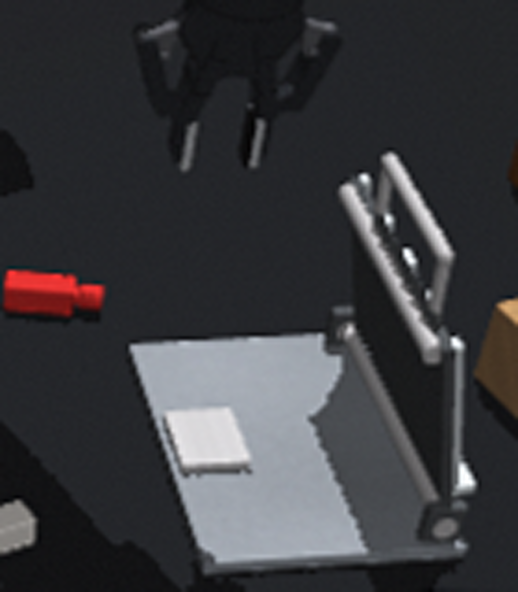

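View pics/s8p.png

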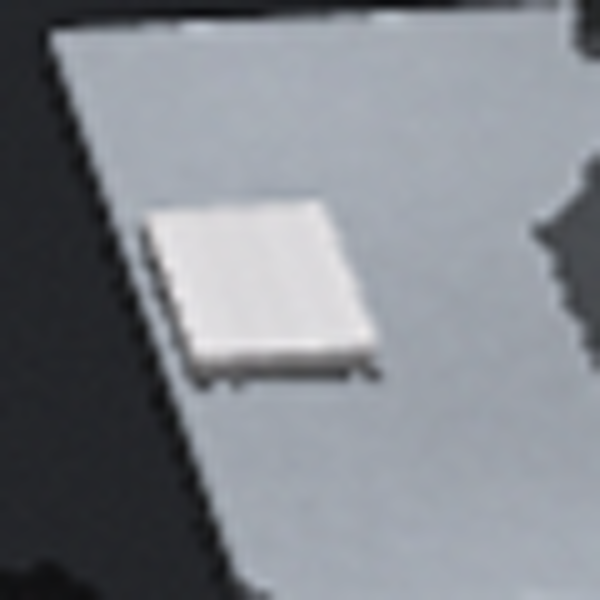

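View pics/t8.png

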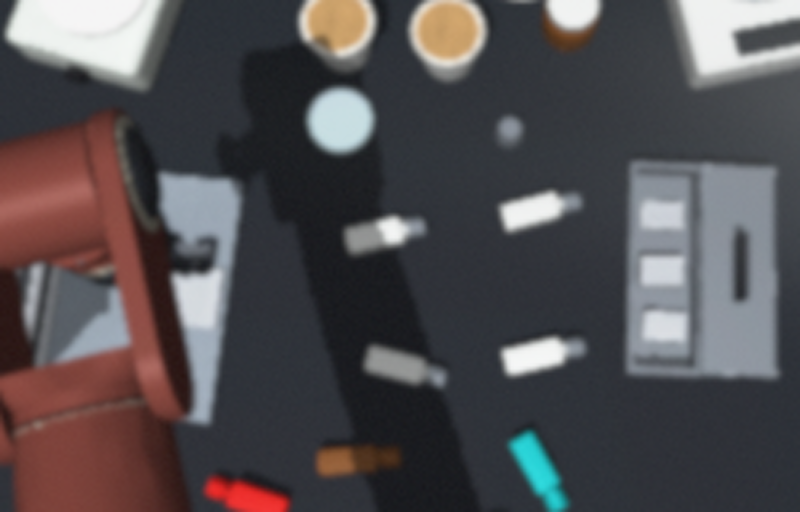

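Run:
```python
from h import *
f=grab("scene"); g=grab("top"); save(g,"t9",(370,170,410,250),8); save(f,"s9",(228,190,268,250),10)
c=np.array([ray(f,(390+a/10-.5,160+b/10-.5),.02) for a,b in [(145,210),(322,200),(380,350),(198,362)]]); print(c.round(4),c.mean(0))
y=-.1158; h=np.array([.5257,.381]); print("pad model",h+[np.sin(y)*.15,-np.cos(y)*.15])
```

```text
[[0.4725 0.2125 0.02  ]
 [0.4785 0.2655 0.02  ]
 [0.5443 0.2578 0.02  ]
 [0.5388 0.2048 0.02  ]] [0.50850733 0.23516207 0.02      ]
pad model [0.50836879 0.2320046 ]
```

View pics/t9.png

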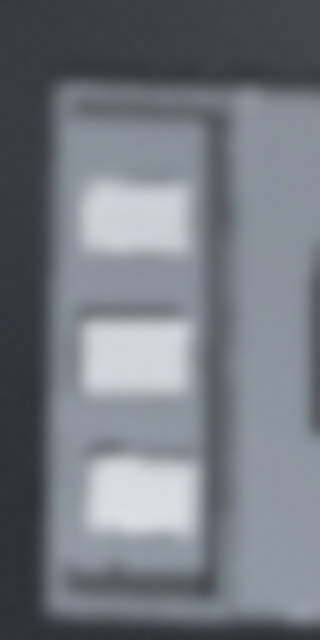

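View pics/s9.png

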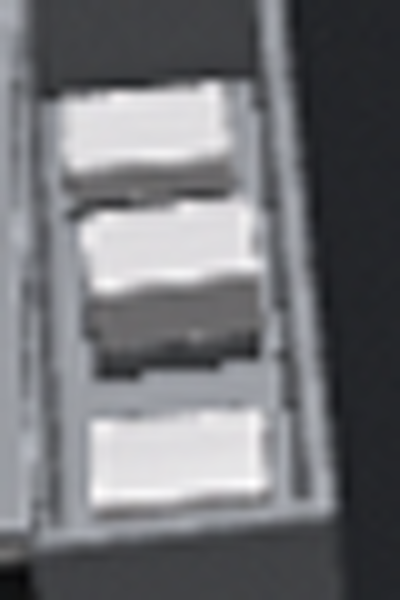

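Run:
```python
from h import *
f=grab("scene"); g=grab("top")
for n,z,t,s in (("8",.014,(136,218),(180,460)),("24",.030,(136,355),(172,248)),("15",.021,(142,495),(147,128))):
    ut=(370+t[0]/8-.5,170+t[1]/8-.5); us=(228+s[0]/10-.5,190+s[1]/10-.5)
    print(n,ray(g,ut,z).round(4),ray(f,us,z).round(4),"tri",tri([f,g],[us,ut]).round(4))
```

```text
8 [ 0.593  -0.2623  0.014 ] [ 0.5939 -0.2657  0.014 ] tri [ 0.5929 -0.2645  0.0127]
24 [ 0.5314 -0.2573  0.03  ] [ 0.5313 -0.2598  0.03  ] tri [ 0.5312 -0.2589  0.0297]
15 [ 0.4733 -0.259   0.021 ] [ 0.4731 -0.2615  0.021 ] tri [ 0.4731 -0.2606  0.0208]
```

Call:
play_rows([
  [0,0,0],
  [0,0,0],
  [0,0,0],
  [0,0,0],
  [0,0,0],
  [0,0,0],
  [0,0,0],
  [0,0,0],
  [0,0,0],
  [0,0,0],
  [0,0,0],
], yaw=[8.5,8.5,8.5,8.5,8.5,8.5,8.5,8.5,8.5,8.5,1], grip=[0.1,0.1,0.1,0.1,0.1,0.1,0.1,0.1,0.1,0.1,0.1])

```text
time: 14.2
tool_pos: [0.5071, 0.2064, 0.2826]
tool_rot: [0.489, -0.489, 0.511, -0.511]
contact_force: [0.7, 0.2, 0.8]
gripper_width: 0.448
```

Run:
```python
from h import *
plan([.5313,-.2590,.12],-3)
```

```text
t=14.20 pos=[0.5071 0.2064 0.2826] jaw=-2.5 w=38.0mm F=[0.7 0.2 0.8] j=[ 0.25 -0.15  1.75  0.    1.55  0.29]
  yaw 0.5  slide cm x 46.35 y 16.26 z 4.85
```

Call:
play_rows([
  [3.8,0.5,0.4],
  [4,1,0.4],
  [4,1,0.4],
  [4,1,0.4],
  [4,1,0.4],
  [4,1,0.4],
  [4,1.5,0.4],
  [4,1.5,0.4],
  [4,2,0.4],
  [4,2,0.4],
  [4,2,0.4],
  [2.5,1.7,0.4],
], yaw=[0.5,0,0,0,0,0,0,0,0,0,0,0], grip=[0.1,0.1,0.1,0.1,0.1,0.1,0.1,0.1,0.1,0.1,0.1,0.1])

```text
time: 15.4
tool_pos: [0.5304, -0.2615, 0.1196]
tool_rot: [0.487, -0.487, 0.513, -0.513]
contact_force: [0.4, 0.7, 0.1]
gripper_width: 0.449
```

Call:
play_rows([
  [0,0,0],
  [0,0,0],
], yaw=[0,0], grip=[0.1,0.1])

```text
time: 15.6
tool_pos: [0.5305, -0.2591, 0.1202]
tool_rot: [0.487, -0.487, 0.514, -0.512]
contact_force: [0.4, -0.1, 0.5]
gripper_width: 0.452
```

Run:
```python
from h import *
plan([.5313,-.2595,.021],-3); f=grab("scene"); save(f,"s10",(190,150,290,260),5.4); print((proj(f,[[.5313,-.2595,.03],[.5313,-.2595,.105]])-[190,150])*5.4)
```

```text
t=15.60 pos=[ 0.5305 -0.2591  0.1202] jaw=-3.0 w=38.4mm F=[ 0.4 -0.1  0.5] j=[-0.58  0.08  1.8   0.    1.27 -0.53]
  yaw -0.0  slide cm x 0.04 y 9.92 z 0.09
[[296.02358923 347.18892571]
 [281.76025945 234.67942051]]
```

View pics/s10.png

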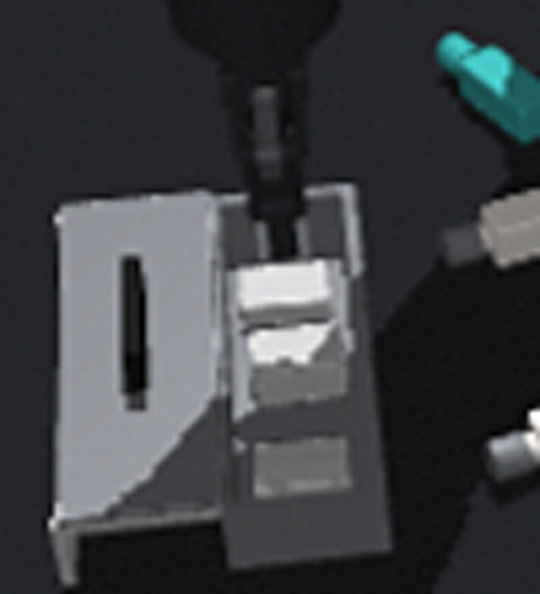

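Call:
play_rows([
  [0,2,0],
  [0,2,0],
  [0,2,0],
  [0,2,0],
  [0,1.2,0],
  [0,0.6,0.1],
  [0,0,0],
  [0,0,0],
], yaw=[0,0,0,0,0,0,0,0], grip=[0.1,0.1,0.1,0.1,0.1,0.1,0.1,0.1])

```text
time: 16.45
tool_pos: [0.5323, -0.2597, 0.024]
tool_rot: [-0.487, 0.486, -0.512, 0.514]
contact_force: [-0.2, -0.5, -0.6]
gripper_width: 0.449
```

Call:
play_rows([
  [0,0,0],
  [0,0,0],
  [0,0,0],
  [0,0,0],
  [0,0,0],
  [0,-1,0],
  [0,-1,0],
  [0,0,0],
], yaw=[0,0,0,0,0,0,0,0], grip=[0.5,1,1,1,1,1,1,1])

```text
time: 17.25
tool_pos: [0.5323, -0.2601, 0.0445]
tool_rot: [-0.487, 0.486, -0.512, 0.514]
contact_force: [1.4, 0.1, -2.9]
gripper_width: 0.332
```

Run:
```python
from h import *
plan([.508,.2325,.15],-6.6); f=grab("scene"); save(f,"s11",(190,150,290,260),5.4)
```

```text
t=17.25 pos=[ 0.5323 -0.2601  0.0445] jaw=-3.1 w=28.2mm F=[ 1.4  0.1 -2.9] j=[-0.58  0.18  1.83 -0.    1.13 -0.53]
  yaw 3.5  slide cm x -48.65 y -10.55 z -8.08
```

View pics/s11.png

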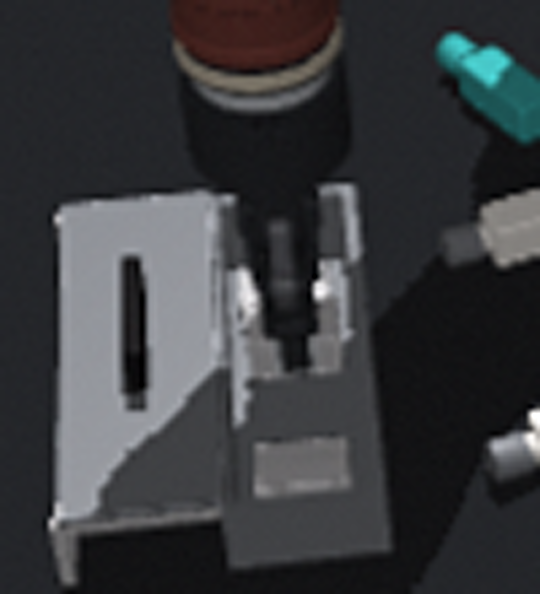

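Call:
play_rows([
  [0,-3,0],
  [0,-4,0],
  [0,-3.5,0],
  [-3,0,0],
  [-4,0,-0.8],
  [-4,0,-0.8],
  [-4,0,-0.8],
  [-4,0,-0.8],
  [-4,0,-0.8],
  [-4,0,-0.8],
  [-4,0,-0.8],
  [-4,0,-0.8],
], yaw=[0,0,0,3.5,0,0,0,0,0,0,0,0], grip=[1,1,1,1,1,1,1,1,1,1,1,1])

```text
time: 18.5
tool_pos: [0.5053, 0.0972, 0.1473]
tool_rot: [0.47, -0.471, 0.528, -0.528]
contact_force: [1.5, -0.5, -2.8]
gripper_width: 0.335
```

Call:
play_rows([
  [-4,0,-0.8],
  [-4,0,-0.8],
  [-3,0,0],
  [0,0,0],
], yaw=[0,0,0,0], grip=[1,1,1,1])

```text
time: 18.9
tool_pos: [0.5023, 0.2097, 0.1474]
tool_rot: [0.472, -0.472, 0.527, -0.527]
contact_force: [-0.0, -1.1, -2.0]
gripper_width: 0.337
```

Run:
```python
from h import *
plan([.508,.233,.039],-6.6)
```

```text
t=18.90 pos=[0.5023 0.2097 0.1474] jaw=-6.3 w=28.7mm F=[-0.  -1.1 -2. ] j=[ 0.26 -0.06  1.89  0.    1.31  0.37]
  yaw 0.3  slide cm x -2.38 y 10.84 z 0.30
```

Call:
play_rows([
  [-1.2,1,0.2],
  [-1.2,2,0.1],
  [0,2,0],
  [0,2,0],
  [0,2,0],
  [0,0.8,0],
  [0,0,0],
], yaw=[0.3,0,0,0,0,0,0], grip=[1,1,1,1,1,1,1])

```text
time: 19.6
tool_pos: [0.5073, 0.2293, 0.0475]
tool_rot: [0.467, -0.47, 0.53, -0.529]
contact_force: [0.4, 0.4, -2.3]
gripper_width: 0.334
```

Run:
```python
from h import *
plan([.508,.233,.039],-6.6); f=grab("scene"); save(f,"s12",(390,140,460,220),7)
```

```text
t=19.60 pos=[0.5073 0.2293 0.0475] jaw=-7.0 w=28.4mm F=[ 0.4  0.4 -2.3] j=[ 0.29  0.1   1.91 -0.    1.14  0.41]
  yaw -0.4  slide cm x -0.38 y 0.85 z 0.02
```

View pics/s12.png

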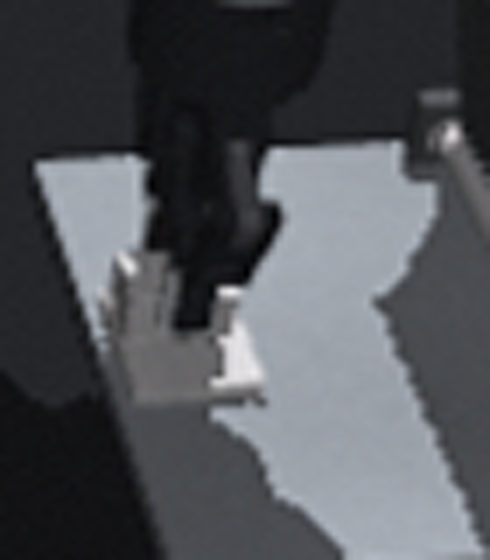

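Call:
play_rows([
  [-0.4,0,0],
  [0,0.4,0],
  [0,0.4,0],
  [0,0,0],
], yaw=[-0.4,0,0,0], grip=[1,1,1,1])

```text
time: 20.05
tool_pos: [0.5089, 0.2342, 0.0414]
tool_rot: [0.471, -0.471, 0.528, -0.527]
contact_force: [-1.0, 0.2, -2.4]
gripper_width: 0.334
```

Run:
```python
from h import *
plan([.508,.233,.038],-6.6)
f=grab("scene"); save(f,"s13",(390,140,460,220),7)
```

```text
t=20.05 pos=[0.5089 0.2342 0.0414] jaw=-6.5 w=28.4mm F=[-1.   0.2 -2.4] j=[ 0.3   0.11  1.91 -0.    1.12  0.41]
  yaw 0.1  slide cm x 0.13 y 0.34 z -0.07
```

View pics/s13.png

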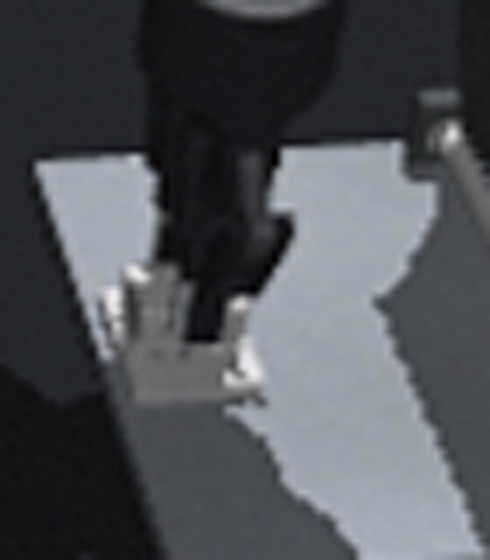

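Call:
play_rows([
  [0.05,0.2,0],
  [0,0.15,0],
  [0,0,0],
], yaw=[0,0,0], grip=[1,1,1])

```text
time: 20.4
tool_pos: [0.5093, 0.2338, 0.0384]
tool_rot: [-0.471, 0.471, -0.527, 0.528]
contact_force: [0.1, -0.3, -1.9]
gripper_width: 0.33
```

Call:
play_rows([
  [0,0.1,0],
  [0,0,0],
  [0,0,0],
  [0,0,0],
  [0,0,0],
  [0,-3,0],
  [0,-4,0],
  [0,-4,0],
  [3,0,0],
  [3,0,0],
  [3,0,0],
  [3,0,0],
], yaw=[0,0,0,0,0,0,0,0,0,0,0,0], grip=[1,1,0.5,0.1,0.1,0.1,0.1,0.1,0.1,0.1,0.1,0.1])

```text
time: 21.6
tool_pos: [0.4955, 0.1135, 0.1475]
tool_rot: [-0.471, 0.471, -0.527, 0.528]
contact_force: [-0.4, 0.2, -0.2]
gripper_width: 0.448
```

Run:
```python
from h import *
plan([.4735,-.2610,.12],-3); f=grab("scene"); save(f,"s14",(390,150,450,210),10); g=grab("top"); save(g,"t14",(200,180,270,260),8)
```

```text
t=21.60 pos=[0.4955 0.1135 0.1475] jaw=-6.5 w=38.1mm F=[-0.4  0.2 -0.2] j=[ 0.08 -0.15  1.97 -0.    1.32  0.19]
  yaw -3.5  slide cm x 37.52 y 2.75 z -0.24
```

View pics/s14.png

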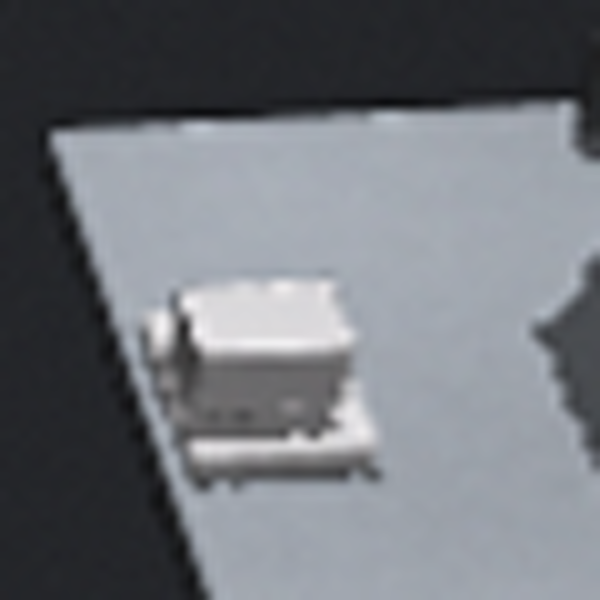

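View pics/t14.png

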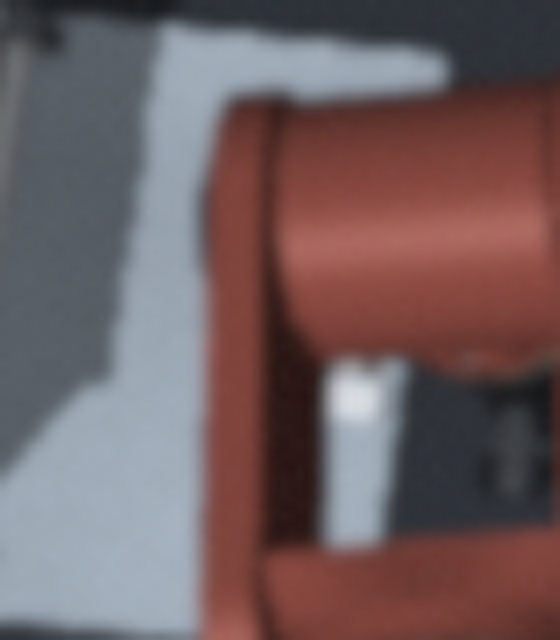

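Run:
```python
from h import *
f=grab("scene")
c=np.array([ray(f,(390+a/10-.5,150+b/10-.5),.044) for a,b in [(178,297),(338,282),(357,345),(195,355)]]); print(c.round(4),c.mean(0), "expected",proj(f,[.5085,.2335,.044]))
```

```text
[[0.495  0.2112 0.044 ]
 [0.4978 0.259  0.044 ]
 [0.5252 0.2542 0.044 ]
 [0.5201 0.2072 0.044 ]] [0.50954291 0.23290413 0.044     ] expected [[416.27608511 181.193455  ]]
```

Call:
play_rows([
  [3.5,0,0],
  [4,0,0],
  [4,0,0],
  [4,0,0],
  [4,0,0],
  [4,0.3,0],
  [4,0.5,0],
  [4,1,-0.1],
  [4,0.5,-0.1],
  [2,0,0],
  [0,0,0],
], yaw=[-3.5,0,0,0,0,0,0,0,0,0,0], grip=[0.1,0.1,0.1,0.1,0.1,0.1,0.1,0.1,0.1,0.1,0.1])

```text
time: 22.85
tool_pos: [0.4725, -0.2613, 0.1243]
tool_rot: [-0.486, 0.486, -0.513, 0.514]
contact_force: [-1.1, 0.1, -0.1]
gripper_width: 0.448
```

Run:
```python
from h import *
plan([.4735,-.2605,.021],-3); f=grab("scene"); save(f,"s15",(190,150,290,260),5.4);
```

```text
t=22.85 pos=[ 0.4725 -0.2613  0.1243] jaw=-3.1 w=38.1mm F=[-1.1  0.1 -0.1] j=[-0.64 -0.05  1.92  0.    1.27 -0.59]
  yaw -0.1  slide cm x -0.09 y 10.33 z 0.10
```

View pics/s15.png

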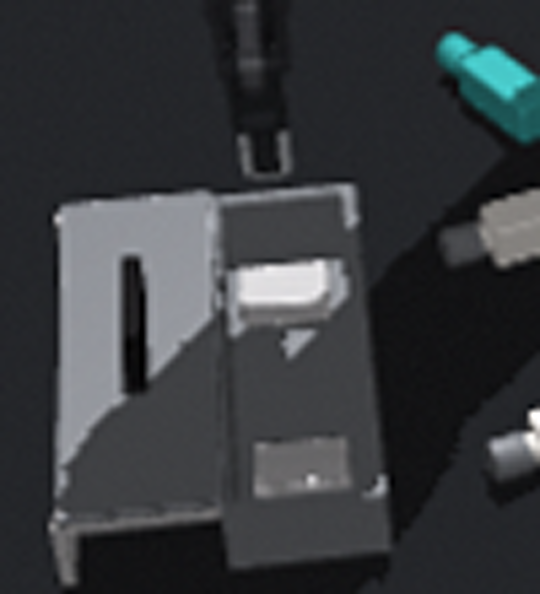

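Call:
play_rows([
  [0,2,0],
  [0,2,0.1],
  [0,2,0],
  [0,2,0],
  [0,1.5,0],
  [0,0.9,0],
  [0,0,0],
  [0,0,0],
  [0,0,0],
  [0,0,0],
  [0,0,0],
], yaw=[0,0,0,0,0,0,0,0,0,0,0], grip=[0.1,0.1,0.1,0.1,0.1,0.1,0.1,0.5,1,1,1])

```text
time: 24.0
tool_pos: [0.4731, -0.26, 0.0208]
tool_rot: [-0.487, 0.487, -0.513, 0.513]
contact_force: [-0.2, 0.2, 0.5]
gripper_width: 0.331
```

Call:
play_rows([
  [0,0,0],
  [0,0,0],
  [0,-1,0],
  [0,-1,0],
  [0,0,0],
], yaw=[0,0,0,0,0], grip=[1,1,1,1,1])

```text
time: 24.5
tool_pos: [0.4743, -0.2607, 0.0426]
tool_rot: [-0.487, 0.487, -0.511, 0.514]
contact_force: [0.6, -0.3, -1.2]
gripper_width: 0.332
```

Run:
```python
from h import *
plan([.5085,.2345,.15],-6.6); f=grab("scene"); save(f,"s16",(190,150,290,260),5.4);
```

```text
t=24.50 pos=[ 0.4743 -0.2607  0.0426] jaw=-3.0 w=28.2mm F=[ 0.6 -0.3 -1.2] j=[-0.64  0.07  1.96  0.    1.11 -0.59]
  yaw 3.6  slide cm x -49.58 y -10.74 z -2.29
```

View pics/s16.png

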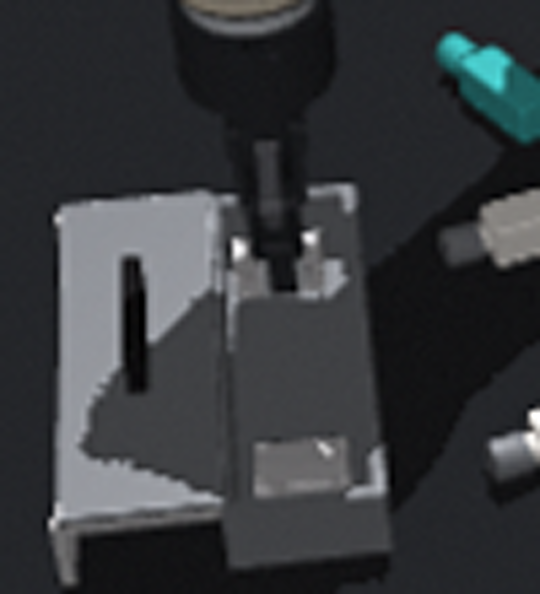

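Call:
play_rows([
  [0,-3,0],
  [0,-4,0],
  [0,-4,0],
  [-3,0,0],
  [-4,0,-0.2],
  [-4,0,-0.2],
  [-4,0,-0.2],
  [-4,0,-0.2],
  [-4,0,-0.2],
  [-4,0,-0.2],
  [-4,0,-0.2],
  [-4,0,-0.2],
], yaw=[0,0,0,3.6,0,0,0,0,0,0,0,0], grip=[1,1,1,1,1,1,1,1,1,1,1,1])

```text
time: 25.75
tool_pos: [0.4949, 0.0916, 0.1502]
tool_rot: [-0.47, 0.47, -0.528, 0.528]
contact_force: [-0.0, -0.3, -2.2]
gripper_width: 0.333
```

Call:
play_rows([
  [-4,0,-0.3],
  [-4,0,-0.3],
  [-3.5,0,0],
  [0,0,0],
], yaw=[0,0,0,0], grip=[1,1,1,1])

```text
time: 26.15
tool_pos: [0.5022, 0.2083, 0.1503]
tool_rot: [0.472, -0.471, 0.527, -0.526]
contact_force: [-0.9, -0.2, -1.7]
gripper_width: 0.328
```

Run:
```python
from h import *
plan([.509,.235,.066],-6.6)
```

```text
t=26.15 pos=[0.5022 0.2083 0.1503] jaw=-6.3 w=27.9mm F=[-0.9 -0.2 -1.7] j=[ 0.26 -0.07  1.89  0.    1.32  0.37]
  yaw 0.3  slide cm x -2.73 y 8.43 z 0.37
```

Call:
play_rows([
  [-1.3,0,0.2],
  [-1.3,2,0.2],
  [0,2,0],
  [0,2,0],
  [0,2,0],
  [0,0.5,0],
  [0,0,0],
  [0,0,0],
], yaw=[0.3,0,0,0,0,0,0,0], grip=[1,1,1,1,1,1,1,1])

```text
time: 26.95
tool_pos: [0.5104, 0.2302, 0.0664]
tool_rot: [-0.469, 0.468, -0.529, 0.53]
contact_force: [-0.0, -0.1, -1.2]
gripper_width: 0.332
```

Run:
```python
from h import *
plan([.509,.235,.0595],-6.6);f=grab("scene"); save(f,"s17",(390,140,460,220),7)
```

```text
t=26.95 pos=[0.5104 0.2302 0.0664] jaw=-6.9 w=28.2mm F=[-0.  -0.1 -1.2] j=[0.29 0.07 1.9  0.   1.16 0.41]
  yaw -0.3  slide cm x -0.46 y 0.69 z -0.19
```

View pics/s17.png

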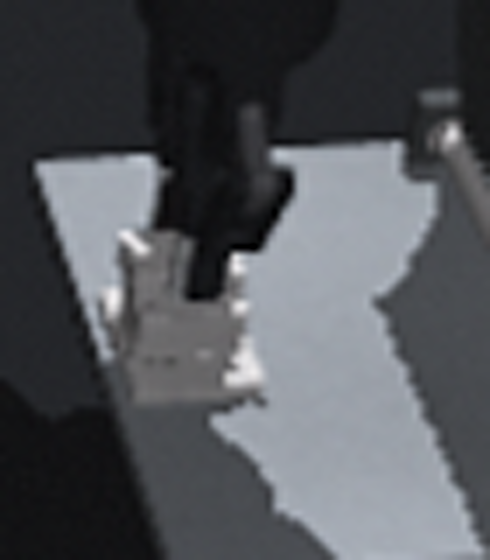

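Call:
play_rows([
  [-0.45,0,-0.15],
  [0,0.3,0],
  [0,0.3,0],
  [0,0,0],
], yaw=[0,0,0,0], grip=[1,1,1,1])

```text
time: 27.4
tool_pos: [0.5082, 0.2348, 0.0588]
tool_rot: [0.469, -0.469, 0.529, -0.529]
contact_force: [0.6, -1.1, -1.2]
gripper_width: 0.333
```

Run:
```python
from h import *
plan([.509,.235,.0595],-6.6);f=grab("scene"); save(f,"s18",(390,140,460,220),7)
```

```text
t=27.40 pos=[0.5082 0.2348 0.0588] jaw=-6.9 w=28.3mm F=[ 0.6 -1.1 -1.2] j=[ 0.3   0.09  1.9  -0.    1.15  0.42]
  yaw -0.3  slide cm x -0.03 y -0.07 z 0.08
```

View pics/s18.png

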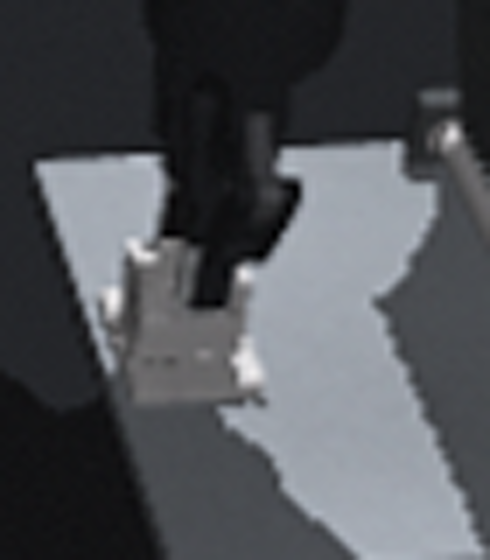

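Call:
play_rows([
  [0,0.1,0],
  [0,0,0],
], yaw=[0,0], grip=[1,1])

```text
time: 27.65
tool_pos: [0.5087, 0.2349, 0.0587]
tool_rot: [0.469, -0.469, 0.529, -0.529]
contact_force: [-1.8, 0.1, 2.4]
gripper_width: 0.334
```

Contact felt (+2.4 N). Release.

Call:
play_rows([
  [0,0,0],
  [0,0,0],
  [0,0,0],
  [0,-3,0],
  [0,-4,0],
  [0,-4,0],
  [3,-3,0],
  [3,-3,0],
  [3,0,0],
  [3,0,0],
  [0,0,0],
], yaw=[0,0,0,0,0,0,0,0,0,0,0], grip=[0.5,0.1,0.1,0.1,0.1,0.1,0.1,0.1,0.1,0.1,0.1])

```text
time: 28.75
tool_pos: [0.4943, 0.1133, 0.2287]
tool_rot: [-0.468, 0.468, -0.529, 0.531]
contact_force: [-0.1, 1.3, 0.7]
gripper_width: 0.451
```

Run:
```python
from h import *
plan([.5254,.3549,.2279],83.4); f=grab("scene"); save(f,"s19",(390,140,450,210),8.5); save(f,"s19r",(380,90,500,230),4)
c=np.array([ray(f,(416,177),.059)]);print(c)
```

```text
t=28.75 pos=[0.4943 0.1133 0.2287] jaw=-7.1 w=38.3mm F=[-0.1  1.3  0.7] j=[ 0.08 -0.23  1.9  -0.    1.47  0.2 ]
  yaw 89.5  slide cm x -0.32 y 0.08 z -24.35
[[0.50714604 0.23082464 0.059     ]]
```

View pics/s19.png

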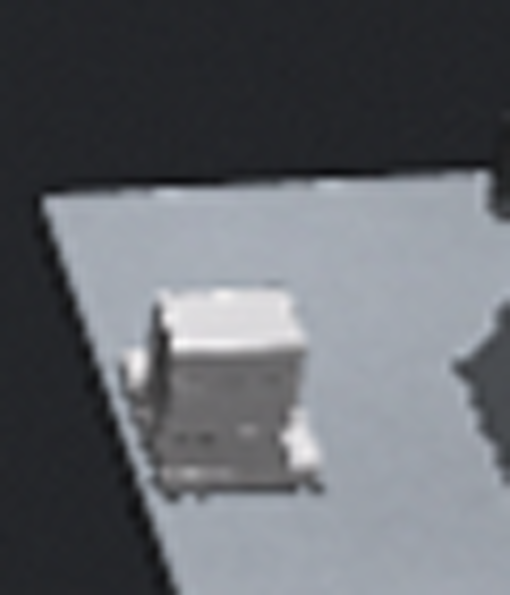

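View pics/s19r.png

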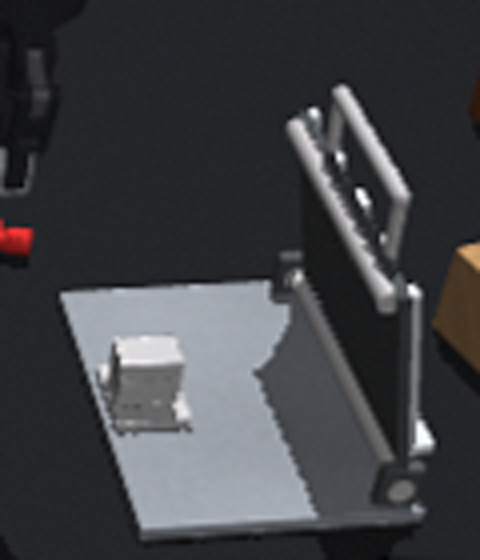

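Call:
play_rows([
  [0,-0.5,0],
  [0,-0.5,0],
  [0,-0.5,0],
  [0,-0.5,0],
  [0,-0.5,0],
  [0,-0.5,0],
  [0,-0.5,0],
  [0,-0.5,0],
  [0,-0.5,0],
  [0,-0.5,0],
  [0,0,0],
  [0,0,0],
], yaw=[-8.5,-8.5,-8.5,-8.5,-8.5,-8.5,-8.5,-8.5,-8.5,-8.5,-5.5,0], grip=[0.29,0.29,0.29,0.29,0.29,0.29,0.29,0.29,0.29,0.29,0.29,0.29])

```text
time: 30.0
tool_pos: [0.4943, 0.1166, 0.2782]
tool_rot: [0.706, -0.706, 0.039, -0.039]
contact_force: [-0.8, 0.2, -0.2]
gripper_width: 0.354
```

Run:
```python
from h import *
plan([.5254,.3549,.2279],83.4)
```

```text
t=30.00 pos=[0.4943 0.1166 0.2782] jaw=83.7 w=30.1mm F=[-0.8  0.2 -0.2] j=[ 0.08 -0.25  1.84  0.    1.56 -1.38]
  yaw 0.3  slide cm x 0.35 y 5.03 z 24.03
```

Call:
play_rows([
  [0,0,4],
  [0,0,4],
  [0.1,0,4],
  [0.1,0,4],
  [0.1,0,4],
  [0.1,0,4],
  [0,1,0],
  [0,0,0],
], yaw=[0.3,0,0,0,0,0,0,0], grip=[0.29,0.29,0.29,0.29,0.29,0.29,0.29,0.29])

```text
time: 30.8
tool_pos: [0.5248, 0.3544, 0.2656]
tool_rot: [-0.705, 0.707, -0.042, 0.04]
contact_force: [-0.3, -0.4, -1.0]
gripper_width: 0.357
```

Run:
```python
from h import *
plan([.5254,.3549,.2279],83.4); f=grab("scene"); save(f,"s20",(420,70,500,160),6)
```

```text
t=30.80 pos=[0.5248 0.3544 0.2656] jaw=83.3 w=30.3mm F=[-0.3 -0.4 -1. ] j=[ 0.48  0.06  1.56 -0.    1.52 -0.98]
  yaw -0.1  slide cm x 0.06 y 3.77 z 0.05
```

View pics/s20.png

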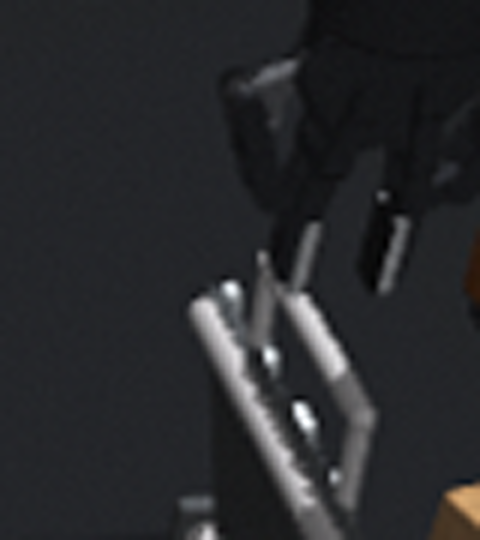

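Call:
play_rows([
  [0,1.9,0],
  [0,1.9,0],
  [0,0,0],
  [0,0,0],
  [0,0,0],
  [0,0,0],
  [0,0,0],
], yaw=[0,0,0,0,0,0,0], grip=[0.29,0.29,0.29,1,1,1,1])

```text
time: 31.55
tool_pos: [0.5262, 0.3534, 0.2314]
tool_rot: [-0.706, 0.706, -0.041, 0.042]
contact_force: [-1.0, -3.0, 1.6]
gripper_width: 0.111
```

Run:
```python
from h import *
plan([.5254,.3549,.2279],83.4)
a0=np.arctan2(20,200); r=20.1
th=np.r_[np.arange(1.343,.3,-.05)]; P=np.c_[-r*np.cos(th+a0),r*np.sin(th+a0)]
print(np.c_[th[1:],np.diff(P,axis=0)].round(2).tolist())
```

```text
t=31.55 pos=[0.5262 0.3534 0.2314] jaw=83.3 w=9.4mm F=[-1.  -3.   1.6] j=[ 0.47  0.08  1.6  -0.    1.46 -0.98]
  yaw -0.1  slide cm x -0.10 y 0.35 z 0.14
[[1.29, -0.99, -0.15], [1.24, -0.98, -0.2], [1.19, -0.97, -0.25], [1.14, -0.96, -0.3], [1.09, -0.94, -0.35], [1.04, -0.92, -0.39], [0.99, -0.9, -0.44], [0.94, -0.88, -0.48], [0.89, -0.86, -0.53], [0.84, -0.83, -0.57], [0.79, -0.8, -0.61], [0.74, -0.77, -0.65], [0.69, -0.73, -0.69], [0.64, -0.7, -0.72], [0.59, -0.66, -0.76], [0.54, -0.62, -0.79], [0.49, -0.58, -0.82], [0.44, -0.54, -0.85], [0.39, -0.5, -0.87], [0.34, -0.45, -0.9]]
```

Call:
play_rows([
  [0,0.15,-1],
  [0,0.2,-0.98],
  [0,0.25,-0.97],
  [0,0.3,-0.96],
  [0,0.35,-0.94],
  [0,0.4,-0.92],
  [0,0.44,-0.9],
  [0,0.48,-0.88],
  [0,0.53,-0.86],
  [0,0.57,-0.83],
], yaw=[0,0,0,0,0,0,0,0,0,0], grip=[1,1,1,1,1,1,1,1,1,1])

```text
time: 32.55
tool_pos: [0.5155, 0.2612, 0.1932]
tool_rot: [0.706, -0.706, 0.041, -0.042]
contact_force: [5.4, 1.1, 0.1]
gripper_width: 0.114
```

Call:
play_rows([
  [0,0.61,-0.8],
  [0,0.65,-0.77],
  [0,0.69,-0.73],
  [0,0.72,-0.7],
  [0,0.76,-0.66],
  [0,0.8,-0.62],
  [0,0.82,-0.58],
  [0,0.85,-0.54],
  [0,0.87,-0.5],
  [0,0.9,-0.45],
  [0,0,0],
], yaw=[0,0,0,0,0,0,0,0,0,0,0], grip=[1,1,1,1,1,1,1,1,1,1,1])

```text
time: 33.65
tool_pos: [0.5073, 0.1976, 0.1144]
tool_rot: [-0.705, 0.707, -0.041, 0.041]
contact_force: [15.5, -2.1, -6.3]
gripper_width: 0.105
```

Run:
```python
from h import *
plan([.5254,.3549,.2279],83.4); f=grab("scene"); save(f,"s21",(370,90,500,230),4.2)
```

```text
t=33.65 pos=[0.5073 0.1976 0.1144] jaw=83.3 w=8.9mm F=[15.5 -2.1 -6.3] j=[ 0.24 -0.02  1.91 -0.    1.25 -1.22]
  yaw -0.1  slide cm x -0.01 y -11.35 z 15.83
```

View pics/s21.png

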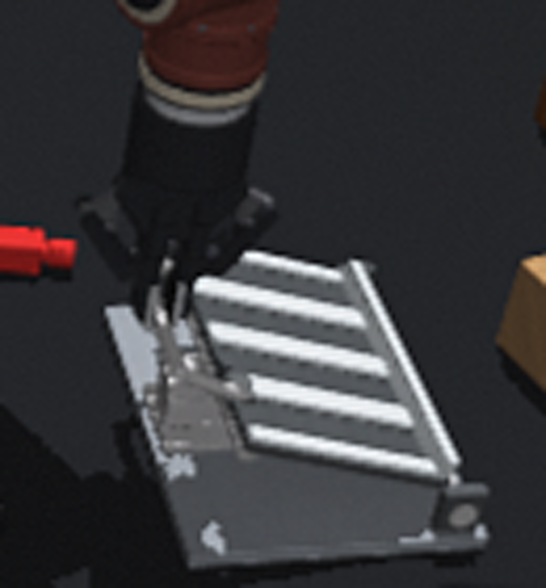

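Call:
play_rows([
  [0.2,0.4,-0.2],
  [0,0.4,-0.18],
  [0,0.3,-0.13],
  [0,0.2,-0.08],
  [0,0,0],
], yaw=[0,0,0,0,0], grip=[1,1,1,1,1])

```text
time: 34.2
tool_pos: [0.5073, 0.1939, 0.1055]
tool_rot: [0.707, -0.705, 0.043, -0.039]
contact_force: [-0.5, 1.1, 12.9]
gripper_width: 0.109
```

Run:
```python
from h import *
plan([.5254,.3549,.2279],83.4); f=grab("scene"); save(f,"s22",(380,130,480,220),6)
```

```text
t=34.20 pos=[0.5073 0.1939 0.1055] jaw=83.3 w=9.2mm F=[-0.5  1.1 12.9] j=[ 0.23 -0.01  1.92  0.    1.24 -1.23]
  yaw -0.1  slide cm x -0.05 y -12.24 z 16.20
```

View pics/s22.png

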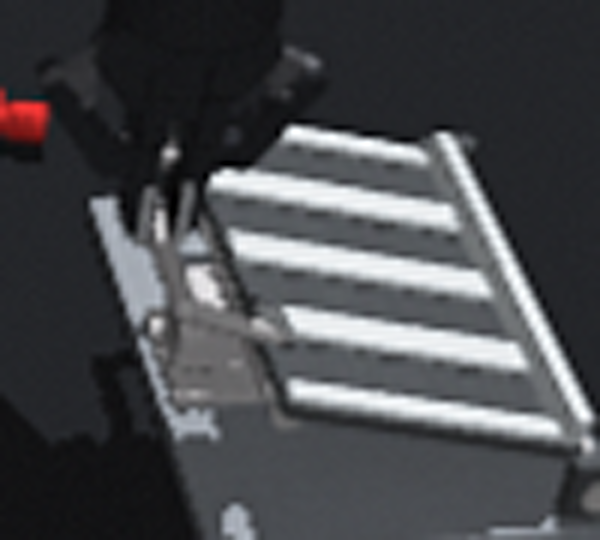

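Call:
play_rows([
  [0,-0.3,0],
  [0,0,0],
  [0,0,0],
  [0,0,0],
  [0,-2,0],
  [0,-4,0],
  [0,-4,-1],
  [0,-4,-4],
  [0,0,-4.5],
  [0,0,-4.5],
  [0,0,-4.5],
  [0,0,0],
], yaw=[0,0,0,0,0,0,0,0,0,0,0,0], grip=[1,0.6,0.3,0.3,0.3,0.3,0.3,0.1,-0.1,-0.1,-0.1,-0.1])

```text
time: 35.45
tool_pos: [0.4877, 0.0092, 0.2425]
tool_rot: [-0.705, 0.706, -0.043, 0.044]
contact_force: [1.6, 0.2, -0.7]
gripper_width: 0.552
```

Run:
```python
from h import *
plan([.5254,.3549,.2279],83.4); f=grab("scene"); save(f,"s23",(380,130,500,230),6); save(f,"s23b",(260,140,380,250),6); g=grab("top"); save(g,"t23",(180,170,380,270),4); save(g,"t23r",(180,170,270,270),6)
```

```text
t=35.45 pos=[0.4877 0.0092 0.2425] jaw=82.9 w=46.9mm F=[ 1.6  0.2 -0.7] j=[-0.13 -0.29  1.92 -0.    1.5  -1.58]
  yaw -0.5  slide cm x -0.23 y 1.46 z 34.77
```

View pics/s23.png

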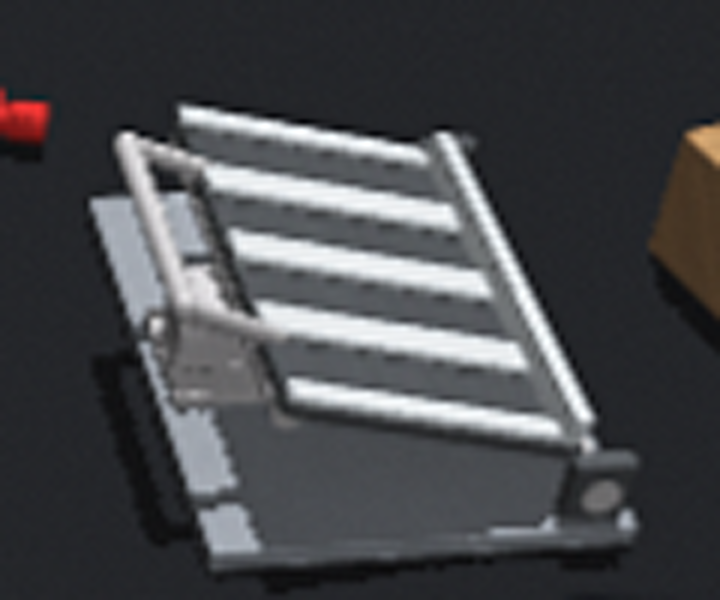

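View pics/s23b.png

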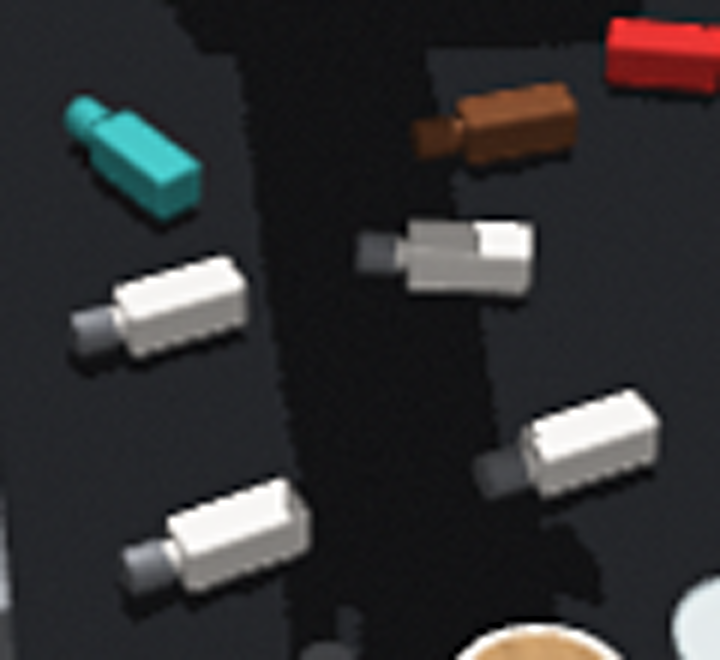

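View pics/t23.png

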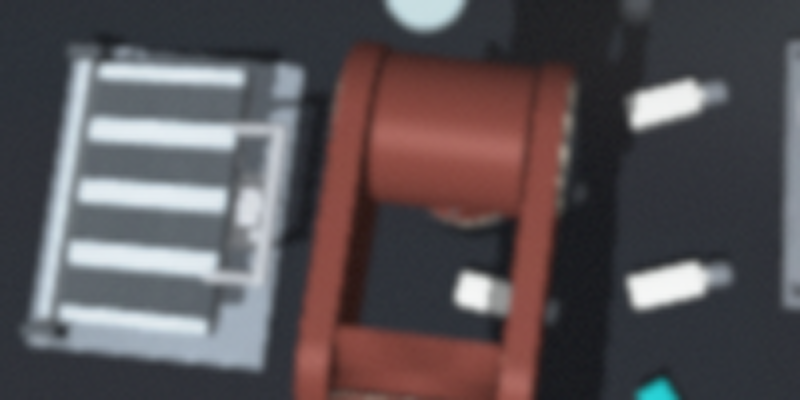

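```bash
cat > bot.py <<'E'
from h import *
from scipy.optimize import minimize
import sys
BOX=np.array([(x,y,z) for x in (-30,30) for y in (-13,13) for z in (0,26)])/1000
U=6
def fitbot(views,p0):
    """views: list of (frame,thr). p=(x,y,yaw) ; yaw = direction of cap"""
    dat=[]
    for f,thr in views:
        c=proj(f,[p0[0],p0[1],.013])[0].astype(int); x0,y0=c-24
        im=f["image"][y0:y0+48,x0:x0+48].astype(np.float32)
        im=cv2.resize(im,None,fx=U,fy=U,interpolation=cv2.INTER_CUBIC)
        m=((im.min(2)>thr)&(im.max(2)-im.min(2)<45)).astype(np.uint8)
        k,lab,st,ce=cv2.connectedComponentsWithStats(m)
        d=np.hypot(*(ce[1:]-24*U).T)+1e3*(st[1:,4]<40*U*U*.5); i=1+d.argmin()
        m=(lab==i).astype(np.uint8); dat.append((f,m,x0,y0))
    def cost(q,full=False):
        p=(q[0]/1000,q[1]/1000,q[2]/50); c,s=np.cos(p[2]),np.sin(p[2])
        X=np.c_[p[0]+c*BOX[:,0]-s*BOX[:,1],p[1]+s*BOX[:,0]+c*BOX[:,1],BOX[:,2]]
        t=0;o=[]
        for f,m,x0,y0 in dat:
            h=cv2.convexHull(((proj(f,X)+.5-[x0,y0])*U*16-8).astype(np.int32))
            r=np.zeros_like(m); cv2.fillConvexPoly(r,h,1,shift=4)
            io=(r&m).sum()/max(1,(r|m).sum()); o.append(round(float(io),2)); t-=io
        return o if full else t
    best=None
    for dy in (-15,0,15):
        q=np.array([p0[0]*1000,p0[1]*1000,(p0[2]+np.radians(dy))*50])
        r=minimize(cost,q,method="Nelder-Mead",options=dict(initial_simplex=[q,q+[8,0,0],q+[0,8,0],q+[0,0,10]],xatol=.05,fatol=1e-4,maxiter=400))
        if best is None or r.fun<best.fun: best=r
    q=best.x; return np.array([q[0]/1000,q[1]/1000,q[2]/50]),cost(q,True)
E
cat > runb.py <<'E'
from bot import *
fs=grab("scene"); ft=grab("top")
G={"A":(338,180),"B":(289,189),"C":(300,225),"D":(357,211)}
for k,u in G.items():
    x=ray(fs,u,.026)
    for v,n in (([(fs,135)],"s"),([(ft,135)],"t"),([(fs,135),(ft,135)],"st")):
        try:
            p,c=fitbot(v,(x[0],x[1],-np.pi/2)); print(k,n,p[:2].round(4),"yaw %.1f"%np.degrees(p[2]),c)
        except Exception as e: print(k,n,"fail",e)
E
python3 runb.py
```

```text
A s [0.4311 0.0199] yaw -74.1 [0.32]
A t [0.4362 0.0336] yaw -110.8 [0.57]
A st [0.4342 0.0259] yaw -108.8 [0.31, 0.56]
B s [ 0.4306 -0.1233] yaw -58.8 [0.52]
B t [ 0.443  -0.1205] yaw -78.3 [0.84]
B st [ 0.4428 -0.1224] yaw -77.6 [0.5, 0.83]
C s [ 0.5892 -0.128 ] yaw -57.5 [0.54]
C t [ 0.5992 -0.1235] yaw -75.2 [0.88]
C st [ 0.599  -0.1237] yaw -75.7 [0.49, 0.88]
D s [0.56   0.0524] yaw -53.5 [0.51]
D t fail attempt to get argmin of an empty sequence
D st fail attempt to get argmin of an empty sequence
```

Run:
```python
import cv2
a=cv2.imread("pics/scene0.png").min(2)
print(a[180:204:1,272:304:2])
```

```text
[[ 36  37  36  37  36  37  35  36  38  37  35  37  37  37  37  37]
 [ 37  38  37  36  35  36  36  36  36  37  36  32  31  33  35  37]
 [ 37  36  37  36  37  37  37  36  35  34  30  22  70  40  35  36]
 [ 36  36  36  37  36  35  36  33  33  26  34 163 243 142  32  37]
 [ 37  37  35  37  37  36  32  28  17 113 239 241 247 186  27  37]
 [ 36  36  36  36  35  30  21  91 229 237 247 244 242 247  54  33]
 [ 36  34  37  33  23  63 218 237 246 244 242 242 243 249 146  33]
 [ 37  35  36  29 122 240 245 244 243 242 243 243 245 249 168  33]
 [ 35  36  37  40 237 246 243 242 242 243 245 248 237 208 122  34]
 [ 36  36  35  48 245 243 242 243 244 248 241 218 165 138 101  33]
 [ 34  33  28  48 217 244 244 247 246 230 180 144 123 124 101  32]
 [ 29  56 106 168 190 247 248 235 198 149 129 123 124 125 104  35]
 [108 144 147 156 203 238 216 158 133 122 125 125 125 125 106  34]
 [132 156 141 127 189 162 142 122 125 125 126 126 125 128 106  34]
 [ 89 126 117 105 153 120 123 125 124 126 126 126 138  76  57  35]
 [ 49 100  94  85 129 123 124 125 125 126 129 105  71  24  27  36]
 [ 45  81  76  72  85 122 127 126 128 118  68  46  13  15  20  37]
 [ 46  68  66  54  29 124 127 137  77  57  15  13  16  28  30  35]
 [ 33  59  42  28  13 122 103  71  25  12  16  16  32  35  38  36]
 [ 20  32  20  17  16  60  46  13  15  27  31  33  38  37  35  36]
 [ 15  17  19  17  16  14  15  13  33  35  36  36  36  37  36  36]
 [ 24  18  17  14  34  15  15  33  37  36  35  37  36  35  37  35]
 [ 34  17  29  32  37  31  32  36  36  37  37  37  36  36  37  36]
 [ 36  33  34  37  38  36  36  37  36  36  36  36  36  37  36  37]]
```

```bash
python3 - <<'E'
s=open("bot.py").read()
s=s.replace("U=6\n","CAP=np.array([(x,10.5*np.cos(a),13+10.5*np.sin(a)) for x in (34,54) for a in np.arange(0,6.28,.4)])/1000\nCAP2=np.array([(x,7*np.cos(a),13+7*np.sin(a)) for x in (29,36) for a in np.arange(0,6.28,.6)])/1000\nU=6\n")
s=s.replace("""        X=np.c_[p[0]+c*BOX[:,0]-s*BOX[:,1],p[1]+s*BOX[:,0]+c*BOX[:,1],BOX[:,2]]
""","""        W=lambda B:np.c_[p[0]+c*B[:,0]-s*B[:,1],p[1]+s*B[:,0]+c*B[:,1],B[:,2]]
""")
s=s.replace("""            h=cv2.convexHull(((proj(f,X)+.5-[x0,y0])*U*16-8).astype(np.int32))
            r=np.zeros_like(m); cv2.fillConvexPoly(r,h,1,shift=4)
""","""            r=np.zeros_like(m)
            for B in (BOX,CAP,CAP2):
                h=cv2.convexHull(((proj(f,W(B))+.5-[x0,y0])*U*16-8).astype(np.int32)); cv2.fillConvexPoly(r,h,1,shift=4)
""")
open("bot.py","w").write(s)
r=open("runb.py").read().replace("fs,135","fs,52").replace("ft,135","ft,80"); open("runb.py","w").write(r)
E
python3 runb.py
python3 - <<'E'
import cv2
a=cv2.imread("pics/top0.png").min(2); print(a[236:252:2,330:366:2])
E
```

```text
A s [0.4343 0.022 ] yaw -102.8 [0.93]
A t [0.437 0.032] yaw -107.6 [0.52]
A st [0.434 0.023] yaw -105.6 [0.92, 0.44]
B s [ 0.4408 -0.1227] yaw -77.6 [0.96]
B t [ 0.4436 -0.1182] yaw -80.8 [0.79]
B st [ 0.4408 -0.1225] yaw -77.0 [0.95, 0.77]
C s [ 0.5961 -0.1236] yaw -75.8 [0.94]
C t [ 0.5972 -0.1215] yaw -75.8 [0.84]
C st [ 0.596  -0.1227] yaw -74.5 [0.93, 0.82]
D s [0.5714 0.0442] yaw -76.7 [0.93]
D t [0.5753 0.04  ] yaw -105.0 [0.0]
D st [0.5714 0.0442] yaw -76.7 [0.93, 0.0]
[[ 47  47  48  46  45  45  55  74 112 140 178 203 169 103  99 103  74  49]
 [ 48  46  45  70 119 148 186 212 228 237 239 241 231 192 149 140 105  52]
 [ 46  46  47 113 223 237 241 242 243 244 244 244 238 190 134 118  88  51]
 [ 48  47  49  93 220 243 245 244 244 244 243 238 227 137  71  62  53  45]
 [ 46  47  47  67 199 243 243 238 232 211 186 150 114  68  48  46  47  46]
 [ 47  47  46  54 138 193 179 139 111  81  61  54  49  47  47  46  46  48]
 [ 47  46  47  48  58  68  58  50  47  47  45  46  47  48  48  46  46  47]
 [ 48  48  46  47  47  47  48  48  46  47  47  46  48  47  47  47  46  47]]
```

```bash
cat > rackgeo.py <<'E'
from h import *
HX=np.array([.5257,.381]); YW=-.1158
def bed(x,y,z,th=.263):
    """tray_bed local mm -> world"""
    v=-(78-y); w=z+12   # hinge-frame y, z(mm)
    yy=v*np.cos(th)+w*np.sin(th); zz=28-v*np.sin(th)+w*np.cos(th)
    c,s=np.cos(YW),np.sin(YW)
    return np.array([HX[0]+(c*x-s*yy)/1000,HX[1]+(s*x+c*yy)/1000,zz/1000])
E
python3 - <<'E'
from rackgeo import *
from scipy.optimize import least_squares
fs=grab("scene"); ft=grab("top")
# land ends measured in s23 (6x,380,130): free-edge ends of mid lands x=+52,0,-52 ; ledge ends
m=np.array([(265,318),(240,245),(213,180),(525,357),(490,285),(457,217)])/6+[380,130]-.5
L=[(52,-80,5),(0,-80,5),(-52,-80,5),(52,58,5),(0,58,5),(-52,58,5)]
r=lambda p:(proj(fs,np.array([bed(*l,th=p[0]) for l in L])+[p[1],p[2],0])-m).ravel()
q=least_squares(r,[.2,0,0]); print(q.x,q.fun.reshape(-1,2).round(1).tolist())
for x in (-78,-26,26,78): print(x,bed(x,20,13).round(4))
plan([.434,.022,.10],-13.5)
E
```

```text
[2.59207893e-01 3.47709547e-04 5.55124287e-05] [[-0.4, -0.3], [-1.0, -0.1], [-0.9, -0.7], [0.7, 0.2], [0.8, 0.3], [0.8, 0.3]]
-78 [0.4425 0.3408 0.0672]
-26 [0.4942 0.3348 0.0672]
26 [0.5458 0.3288 0.0672]
78 [0.5975 0.3228 0.0672]
t=35.85 pos=[0.4882 0.0146 0.2422] jaw=83.4 w=46.6mm F=[-0.6  0.1 -0.1] j=[-0.12 -0.28  1.92  0.    1.5  -1.58]
  yaw -83.1  slide cm x -0.55 y 14.22 z 5.44
```

Call:
play_rows([
  [0,0,0],
  [0,0,0],
  [0,0,0],
  [0,0,0],
  [0,0,0],
  [0,0,0],
  [0,0,0],
  [0,0,0],
  [0,0,0],
  [0,0,0],
  [0,0,0],
  [0,0,0],
], yaw=[8.5,8.5,8.5,8.5,8.5,8.5,8.5,8.5,8.5,8.5,8.5,2.9], grip=[-0.4,-0.4,-0.4,-0.4,-0.4,-0.4,-0.4,-0.4,-0.4,-0.4,-0.4,-0.4])

```text
time: 37.05
tool_pos: [0.4881, 0.0144, 0.2422]
tool_rot: [0.439, -0.439, 0.554, -0.554]
contact_force: [-0.1, -0.0, -0.0]
gripper_width: 0.702
```

```bash
python3 runb.py | grep "s \["; python3 -c "
from h import *
plan([.434,.022,.08],-13.5)"
```

```text
A s [0.4343 0.022 ] yaw -102.9 [0.93]
B s [ 0.4407 -0.1227] yaw -77.7 [0.96]
C s [ 0.596  -0.1231] yaw -75.9 [0.94]
D s [0.6075 0.0387] yaw -68.1 [0.94]
t=37.15 pos=[0.4881 0.0144 0.2422] jaw=-13.0 w=59.5mm F=[-0.3  0.4 -0.3] j=[-0.12 -0.28  1.92  0.    1.5   0.1 ]
  yaw 0.5  slide cm x 0.52 y 16.22 z -5.44
```

Run:
```python
from h import *
f=grab("scene"); print(ray(f,(343,161),.013),ray(f,(358,161),.013),ray(f,(324,163),.013))
for u in [(384,246)]: print("dish",ray(f,u,.016))
```

```text
[0.33892441 0.06169088 0.013     ] [0.34803619 0.10732268 0.013     ] [0.33708577 0.00182596 0.013     ]
dish [0.70377697 0.07669996 0.016     ]
```

Call:
play_rows([
  [0.2,2,-1.4],
  [0.2,4,-1.4],
  [0.1,4,-1.4],
  [0,4,-1.2],
  [0,0,0],
], yaw=[0.5,0,0,0,0], grip=[-0.2,-0.2,-0.2,-0.2,-0.2])

```text
time: 37.7
tool_pos: [0.4284, 0.0225, 0.0957]
tool_rot: [0.435, -0.441, 0.559, -0.552]
contact_force: [-0.9, 0.3, 0.2]
gripper_width: 0.596
```

Run:
```python
from h import *
plan([.434,.022,.021],-13.2); f=grab("scene"); save(f,"s24",(290,120,390,220),6)
```

```text
t=37.70 pos=[0.4284 0.0225 0.0957] jaw=-13.5 w=50.7mm F=[-0.9  0.3  0.2] j=[-0.12 -0.29  2.18  0.    1.27  0.11]
  yaw -0.3  slide cm x -0.08 y 7.47 z 0.55
```

View pics/s24.png

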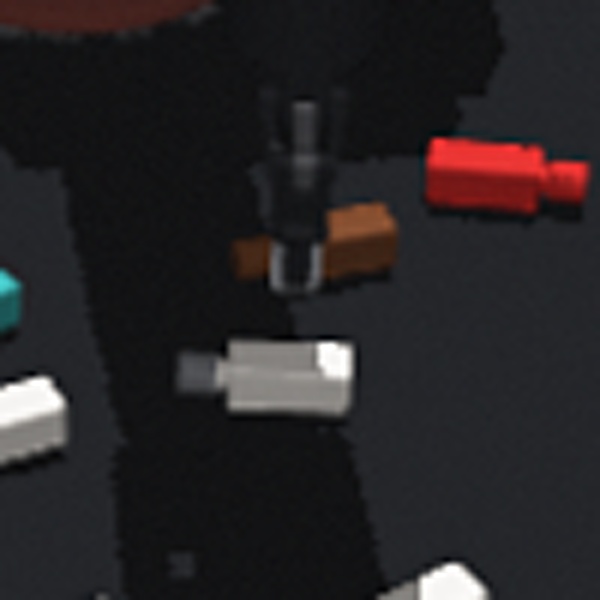

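Brown lies 95 mm off, clear. Descend on A and grip.

Call:
play_rows([
  [0,2,0.5],
  [0,2,0],
  [0,2,0],
  [0,1.4,0],
  [0,0,0],
  [0,0,0],
  [0,0,0],
  [0,0,0],
  [0,0,0],
  [0,0,0],
  [0,-2,0],
  [0,0,0],
], yaw=[-0.3,0,0,0,0,0,0,0,0,0,0,0], grip=[-0.2,-0.2,-0.2,-0.2,-0.2,0.3,1,1,1,1,1,1])

```text
time: 38.95
tool_pos: [0.4419, 0.0198, 0.0514]
tool_rot: [-0.441, 0.437, -0.553, 0.556]
contact_force: [0.9, -0.5, -1.3]
gripper_width: 0.28
```

Run:
```python
from h import *
plan([.4425,.3408,.14],-6.6); f=grab("scene"); save(f,"s25",(290,120,390,220),6)
```

```text
t=38.95 pos=[0.4419 0.0198 0.0514] jaw=-13.3 w=23.8mm F=[ 0.9 -0.5 -1.3] j=[-0.12 -0.2   2.19  0.    1.14  0.11]
  yaw -6.7  slide cm x -31.89 y -8.86 z -3.63
```

View pics/s25.png

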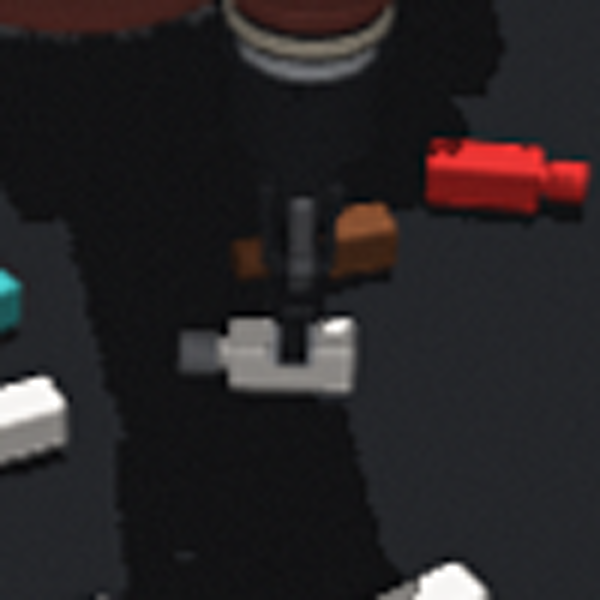

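Call:
play_rows([
  [0,1,0],
  [0,0.9,0],
  [0,0,0],
  [0,0,0],
  [0,0,0],
  [0,0.5,0],
  [0,0.5,0],
  [0,0,0],
  [0,0,0],
], yaw=[0,0,0,0,0,0,0,0,0], grip=[1,1,1,0.5,0.1,0.1,0.1,0.1,0.1])

```text
time: 39.9
tool_pos: [0.4386, 0.0202, 0.0184]
tool_rot: [0.438, -0.439, 0.555, -0.554]
contact_force: [-0.3, 0.6, 0.3]
gripper_width: 0.449
```

Call:
play_rows([
  [0,0,0],
  [0,0,0],
  [0,0,0],
  [0,0,0],
  [0,0,0],
], yaw=[0,0,0,0,0], grip=[0.5,1,1,1,1])

```text
time: 40.4
tool_pos: [0.4393, 0.0202, 0.0193]
tool_rot: [-0.439, 0.439, -0.554, 0.555]
contact_force: [-0.1, -0.1, -0.2]
gripper_width: 0.289
```

Call:
play_rows([
  [0,-2,0],
  [0,-3,0],
  [0,-4,0],
  [0,0,0],
], yaw=[0,0,0,0], grip=[1,1,1,1])

```text
time: 40.8
tool_pos: [0.4433, 0.0197, 0.1153]
tool_rot: [-0.442, 0.436, -0.552, 0.557]
contact_force: [1.0, -0.2, -0.4]
gripper_width: 0.289
```

Run:
```python
from h import *
plan([.4425,.3408,.14],-6.6); f=grab("scene"); save(f,"s26",(290,100,390,200),6)
```

```text
t=40.80 pos=[0.4433 0.0197 0.1153] jaw=-13.3 w=24.6mm F=[ 1.  -0.2 -0.4] j=[-0.12 -0.3   2.15  0.    1.28  0.11]
  yaw -6.7  slide cm x -31.89 y -2.47 z -3.77
```

View pics/s26.png

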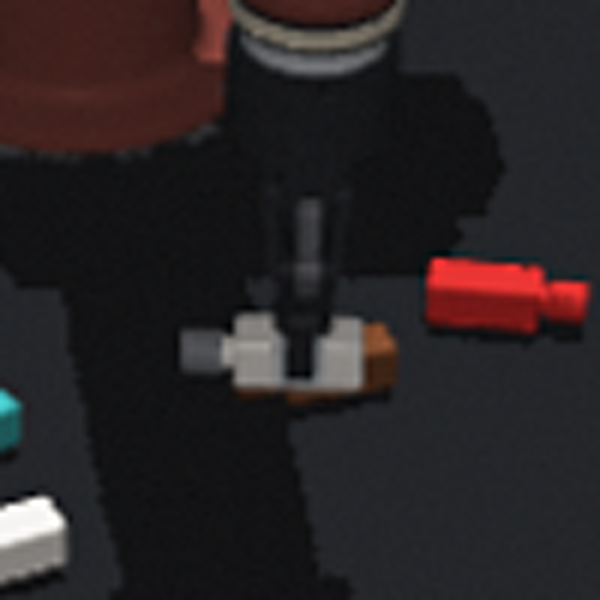

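Call:
play_rows([
  [0,-2.5,0],
  [-2,-2,-0.3],
  [-3.5,0,-0.4],
  [-4,0,-0.5],
  [-4,0,-0.5],
  [-4,0,-0.5],
  [-4,0,-0.5],
  [-4,0,-0.5],
  [-4,0,-0.5],
  [-2,0,0],
  [0,0,0],
  [0,0,0],
], yaw=[-6.7,0,0,0,0,0,0,0,0,0,0,0], grip=[1,1,1,1,1,1,1,1,1,1,1,1])

```text
time: 42.05
tool_pos: [0.4377, 0.3367, 0.1525]
tool_rot: [0.469, -0.472, 0.528, -0.528]
contact_force: [0.2, -0.6, -1.2]
gripper_width: 0.288
```

Run:
```python
from h import *
plan([.4425,.3408,.09],-6.6); f=grab("scene"); save(f,"s27",(370,70,500,200),4.5)
```

```text
t=42.05 pos=[0.4377 0.3367 0.1525] jaw=-6.5 w=24.5mm F=[ 0.2 -0.6 -1.2] j=[ 0.52 -0.05  1.87 -0.    1.33  0.64]
  yaw 0.1  slide cm x -0.46 y 6.25 z 0.43
```

View pics/s27.png

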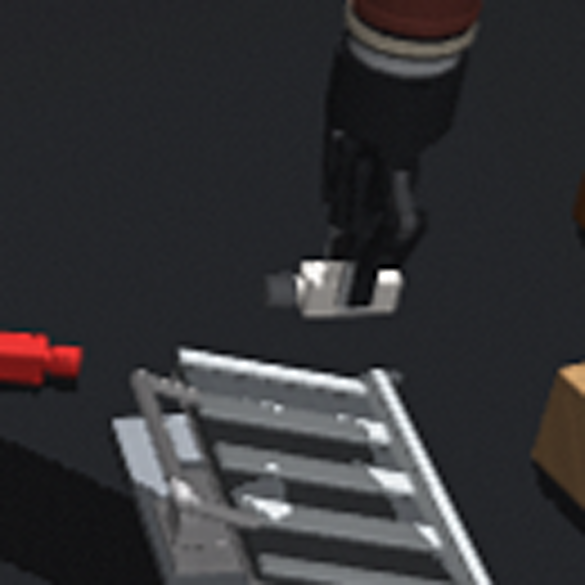

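Call:
play_rows([
  [-0.4,1,0.4],
  [0,2,0],
  [0,2,0],
  [0,1,0],
  [0,0,0],
  [0,0,0],
], yaw=[0,0,0,0,0,0], grip=[1,1,1,1,1,1])

```text
time: 42.7
tool_pos: [0.4434, 0.3405, 0.0945]
tool_rot: [-0.47, 0.47, -0.528, 0.528]
contact_force: [0.2, 0.6, -0.9]
gripper_width: 0.291
```

Run:
```python
from h import *
plan([.4425,.3408,.082],-6.6); f=grab("scene"); save(f,"s28",(400,110,480,190),7)
```

```text
t=42.70 pos=[0.4434 0.3405 0.0945] jaw=-6.6 w=24.7mm F=[ 0.2  0.6 -0.9] j=[ 0.52  0.04  1.89 -0.    1.22  0.64]
  yaw -0.0  slide cm x -0.02 y 1.25 z -0.09
```

View pics/s28.png

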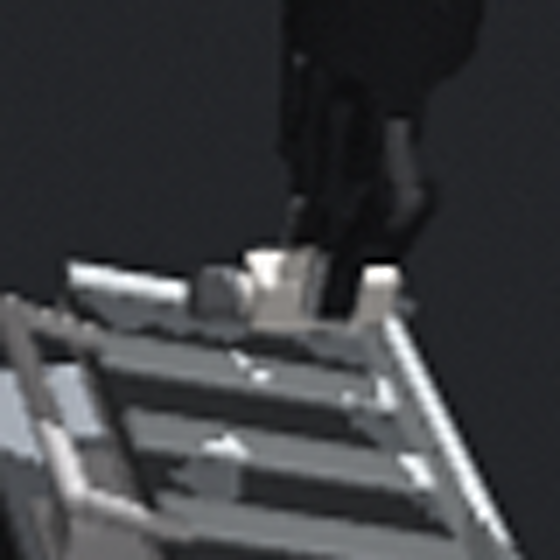

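Call:
play_rows([
  [0.4,0.3,0],
  [0,0.4,0],
  [0,0.3,0],
  [0,0,0],
], yaw=[0,0,0,0], grip=[1,1,1,1])

```text
time: 43.15
tool_pos: [0.443, 0.3369, 0.0851]
tool_rot: [-0.471, 0.47, -0.528, 0.528]
contact_force: [0.4, -0.5, 3.6]
gripper_width: 0.289
```

Call:
play_rows([
  [0,0.2,0],
  [0,0,0],
], yaw=[0,0], grip=[1,1])

```text
time: 43.35
tool_pos: [0.4434, 0.3374, 0.084]
tool_rot: [-0.471, 0.47, -0.528, 0.528]
contact_force: [-0.7, -0.4, 7.4]
gripper_width: 0.288
```

Call:
play_rows([
  [0,0.3,0],
  [0,0.2,0],
  [0,0,0],
], yaw=[0,0,0], grip=[1,1,1])

```text
time: 43.65
tool_pos: [0.4442, 0.3389, 0.0802]
tool_rot: [0.472, -0.468, 0.528, -0.528]
contact_force: [-2.4, 3.5, 9.2]
gripper_width: 0.29
```

Run:
```python
from h import *
plan([.4425,.3408,.082],-6.6); f=grab("scene"); save(f,"s29",(400,110,480,190),7)
```

```text
t=43.65 pos=[0.4442 0.3389 0.0802] jaw=-6.6 w=24.7mm F=[-2.4  3.5  9.2] j=[0.52 0.05 1.9  0.   1.19 0.63]
  yaw 0.0  slide cm x -0.17 y -0.18 z -0.19
```

View pics/s29.png

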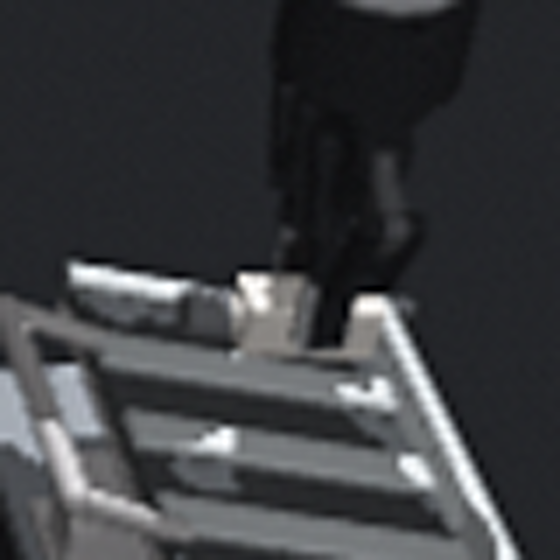

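Call:
play_rows([
  [0,0.2,0],
  [0,0.2,0],
  [0,0.2,0],
  [0,0,0],
], yaw=[0,0,0,0], grip=[1,1,1,1])

```text
time: 44.1
tool_pos: [0.4445, 0.3402, 0.0759]
tool_rot: [0.473, -0.468, 0.529, -0.527]
contact_force: [-5.0, 5.7, 15.4]
gripper_width: 0.29
```

Call:
play_rows([
  [0,0,0],
  [0,0,0],
  [0,0,0],
  [0,0,0],
  [0,-1.5,0],
  [0,-3,0],
  [0,-4,0],
  [2,-3,0],
  [4,0,0],
  [4,0,0],
  [4,0,0],
  [0,0,0],
], yaw=[0,0,0,0,0,0,0,0,0,0,0,0], grip=[0.6,0.3,0.2,0.2,0.2,0.2,0.2,0.2,0.2,0.2,0.2,0.2])

```text
time: 45.3
tool_pos: [0.4256, 0.1943, 0.1859]
tool_rot: [-0.469, 0.47, -0.529, 0.529]
contact_force: [0.0, 0.3, 0.2]
gripper_width: 0.398
```

```bash
python3 runb.py | grep "s \["
python3 - <<'E'
from h import *
f=grab("scene"); save(f,"s30",(380,120,500,230),6); save(f,"s30b",(260,150,420,270),5)
E
```

```text
B s [ 0.4406 -0.1226] yaw -78.1 [0.96]
C s [ 0.596  -0.1231] yaw -75.9 [0.95]
D s [0.6073 0.038 ] yaw -68.9 [0.93]
```

View pics/s30.png

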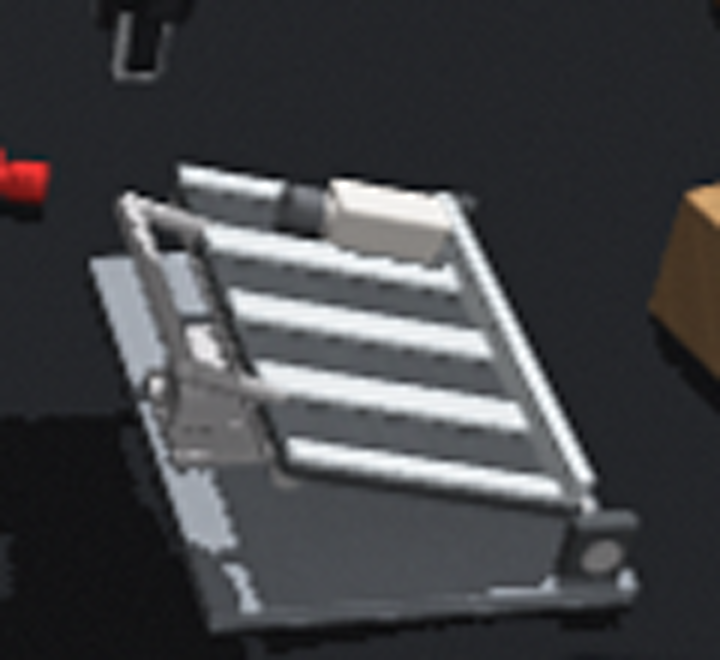

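View pics/s30b.png

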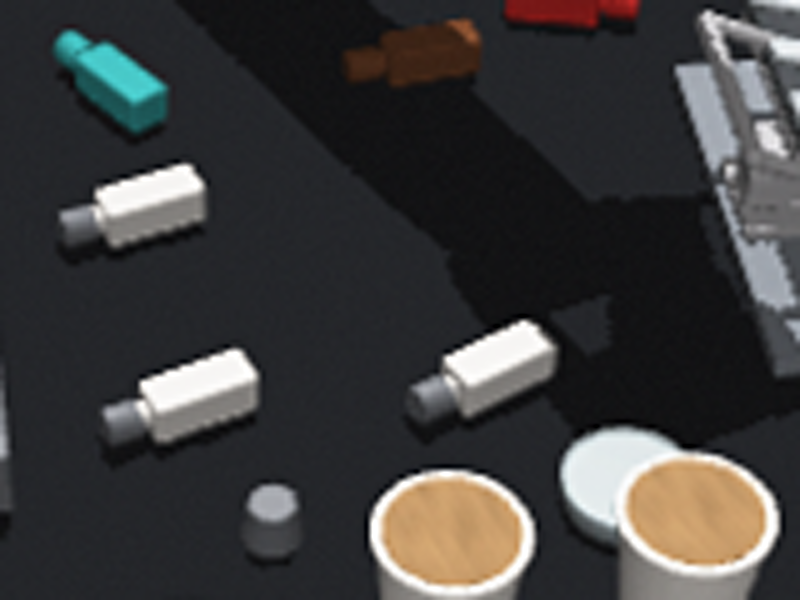

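Run:
```python
from h import *
f=grab("scene"); print(ray(f,(260+453/5,150+535/5),.087),ray(f,(260+698/5,150+518/5),.087))
plan([.6073,.038,.10],21.3)
```

```text
[ 0.78004413 -0.03644333  0.087     ] [0.79325874 0.07831713 0.087     ]
t=45.50 pos=[0.4265 0.1981 0.1864] jaw=-6.6 w=33.9mm F=[-1.   0.2  0.1] j=[ 0.28 -0.29  2.02  0.    1.41  0.39]
  yaw -27.9  slide cm x 21.49 y 8.64 z 11.03
```

Call:
play_rows([
  [0,0,0],
  [0,0,0],
  [0,0,0],
  [1.5,0,1],
  [4,0,2],
  [4,0,2],
  [4,2,2],
  [4,2.5,2],
  [4,4,2],
  [0,0,0],
  [0,0,0],
], yaw=[-8.5,-8.5,-8.5,-2.4,0,0,0,0,0,0,0], grip=[0,-0.2,-0.2,-0.2,-0.2,-0.2,-0.2,-0.2,-0.2,-0.2,-0.2])

```text
time: 46.6
tool_pos: [0.5999, 0.0431, 0.1063]
tool_rot: [-0.583, 0.585, -0.4, 0.397]
contact_force: [0.7, 0.1, 1.0]
gripper_width: 0.597
```

Run:
```python
from h import *
plan([.6073,.038,.0205],21.3);f=grab("scene"); save(f,"s31",(310,150,410,250),6)
```

```text
t=46.60 pos=[0.5999 0.0431 0.1063] jaw=21.3 w=50.7mm F=[0.7 0.1 1. ] j=[-0.05  0.12  1.78  0.    1.25 -0.42]
  yaw 0.0  slide cm x 0.75 y 8.58 z 0.50
```

View pics/s31.png

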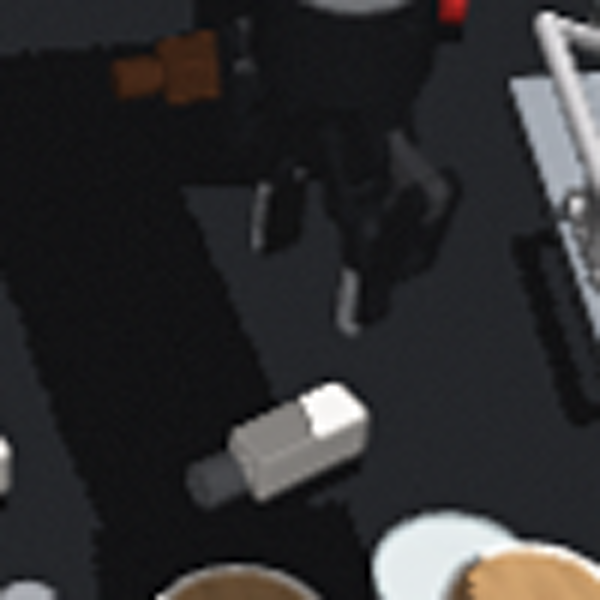

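Call:
play_rows([
  [0.7,2,0.5],
  [0,2,0],
  [0,2,0],
  [0,1.6,0],
  [0,1,0],
  [0,0,0],
  [0,0,0],
], yaw=[0,0,0,0,0,0,0], grip=[-0.2,-0.2,-0.2,-0.2,-0.2,-0.2,-0.2])

```text
time: 47.35
tool_pos: [0.6081, 0.0382, 0.0235]
tool_rot: [0.584, -0.584, 0.398, -0.399]
contact_force: [-0.2, -0.1, 0.4]
gripper_width: 0.598
```

Call:
play_rows([
  [0,0,0],
  [0,0,0],
  [0,0,0],
  [0,0,0],
  [0,0,0],
  [0,0,0],
], yaw=[0,0,0,0,0,0], grip=[0.3,1,1,1,1,1])

```text
time: 47.95
tool_pos: [0.6088, 0.0378, 0.0241]
tool_rot: [0.584, -0.583, 0.398, -0.4]
contact_force: [-0.0, 0.1, 6.1]
gripper_width: 0.287
```

Run:
```python
from h import *
plan([.6073,.038,.0205],21.3);f=grab("scene"); save(f,"s32",(310,150,410,250),6)
```

```text
t=47.95 pos=[0.6088 0.0378 0.0241] jaw=21.3 w=24.4mm F=[-0.   0.1  6.1] j=[-0.06  0.24  1.79  0.    1.1  -0.43]
  yaw 0.0  slide cm x -0.08 y 0.36 z -0.13
```

View pics/s32.png

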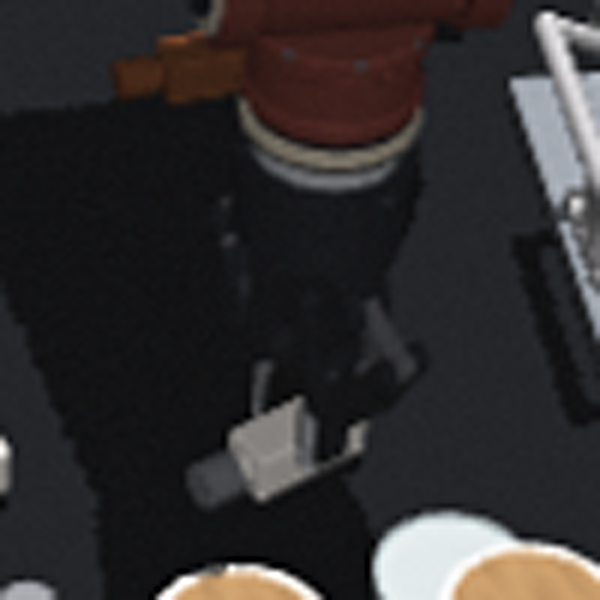

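Call:
play_rows([
  [0,-2,0],
  [0,-3,0],
  [0,-4,0],
  [0,-4,0],
  [0,-1.5,0],
  [0,0,0],
  [0,0,0],
  [0,0,0],
  [0,0,0],
], yaw=[0,0,0,0,8.5,8.5,8.5,2.4,0], grip=[1,1,1,1,1,1,1,1,1])

```text
time: 48.9
tool_pos: [0.6071, 0.0378, 0.1669]
tool_rot: [0.47, -0.471, 0.528, -0.528]
contact_force: [-1.1, -0.5, -0.6]
gripper_width: 0.287
```

Run:
```python
from h import *
plan([.5975,.3228,.10],-6.6)
```

```text
t=48.90 pos=[0.6071 0.0378 0.1669] jaw=-6.6 w=24.4mm F=[-1.1 -0.5 -0.6] j=[-0.06  0.07  1.72  0.    1.35  0.05]
  yaw 0.0  slide cm x -28.20 y 6.69 z -4.23
```

Call:
play_rows([
  [-2,0,-0.5],
  [-4,0,-0.6],
  [-4,0,-0.6],
  [-4,0,-0.6],
  [-4,0,-0.6],
  [-4,0,-0.6],
  [-4,0,-0.6],
  [-2.2,1,-0.2],
  [0,2,0],
  [0,2,0],
  [0,0,0],
  [0,0,0],
], yaw=[0,0,0,0,0,0,0,0,0,0,0,0], grip=[1,1,1,1,1,1,1,1,1,1,1,1])

```text
time: 50.1
tool_pos: [0.5968, 0.3227, 0.1169]
tool_rot: [0.47, -0.471, 0.528, -0.528]
contact_force: [-0.4, 0.6, 0.0]
gripper_width: 0.282
```

Run:
```python
from h import *
plan([.5975,.3228,.09],-6.6);f=grab("scene"); save(f,"s33",(390,130,500,240),5.4)
```

```text
t=50.10 pos=[0.5968 0.3227 0.1169] jaw=-6.6 w=24.0mm F=[-0.4  0.6  0. ] j=[0.39 0.28 1.58 0.   1.29 0.5 ]
  yaw 0.0  slide cm x -0.02 y 2.69 z 0.07
```

View pics/s33.png

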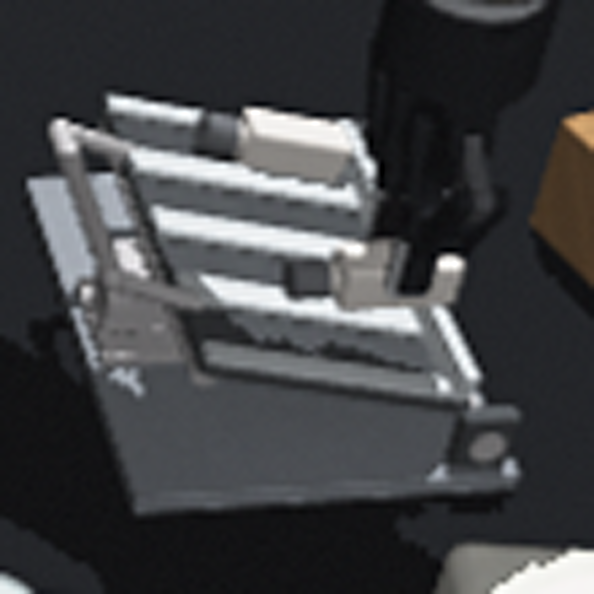

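Run:
```python
from rackgeo import *
f=grab("scene")
# bottom front edge of body, z=.093: left (338,303) right (460,300)
for u in [(340,303),(458,300)]: print(ray(f,(390+u[0]/5.4-.5,130+u[1]/5.4-.5),.093))
print("target center",bed(78,20,13),"ledge top",bed(78,58,16), "side edge x", bed(91,20,0))
```

```text
[0.59797576 0.29523997 0.093     ]
[0.60758311 0.35430119 0.093     ]
target center [0.5974576  0.32281316 0.06721912] ledge top [0.60178731 0.36003547 0.06023677] side edge x [0.60998003 0.31795404 0.05466613]
```

Call:
play_rows([
  [0.3,1.5,0],
  [0,0.8,0],
  [0,0,0],
  [0,0,0],
], yaw=[0,0,0,0], grip=[1,1,1,1])

```text
time: 50.6
tool_pos: [0.5965, 0.3197, 0.0938]
tool_rot: [0.47, -0.471, 0.528, -0.528]
contact_force: [0.3, 0.2, -1.6]
gripper_width: 0.288
```

Run:
```python
from h import *
plan([.5975,.3228,.09],-6.6);f=grab("scene"); save(f,"s34",(420,150,490,220),8)
```

```text
t=50.60 pos=[0.5965 0.3197 0.0938] jaw=-6.6 w=24.5mm F=[ 0.3  0.2 -1.6] j=[0.38 0.3  1.6  0.   1.25 0.5 ]
  yaw 0.0  slide cm x -0.32 y 0.38 z 0.06
```

View pics/s34.png

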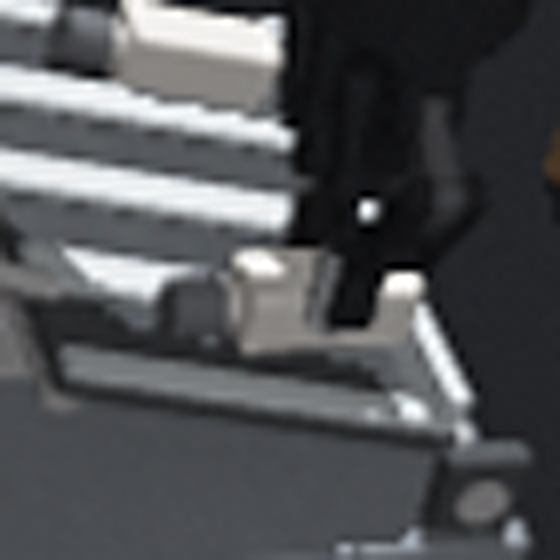

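Call:
play_rows([
  [0,0.3,0.1],
  [0,0.3,0],
  [0,0.3,0],
  [0,0,0],
], yaw=[0,0,0,0], grip=[1,1,1,1])

```text
time: 51.05
tool_pos: [0.5989, 0.3206, 0.0881]
tool_rot: [-0.471, 0.47, -0.528, 0.528]
contact_force: [-2.0, 0.3, 7.1]
gripper_width: 0.282
```

Call:
play_rows([
  [0,0.3,0],
  [0,0.2,0],
  [0,0,0],
], yaw=[0,0,0], grip=[1,1,1])

```text
time: 51.35
tool_pos: [0.5995, 0.3221, 0.0841]
tool_rot: [0.473, -0.468, 0.528, -0.528]
contact_force: [-2.0, 4.2, 9.3]
gripper_width: 0.284
```

Run:
```python
from h import *
plan([.5975,.3228,.078],-6.6);f=grab("scene"); save(f,"s35",(420,150,490,220),8)
```

```text
t=51.35 pos=[0.5995 0.3221 0.0841] jaw=-6.6 w=24.1mm F=[-2.   4.2  9.3] j=[0.38 0.31 1.6  0.   1.23 0.5 ]
  yaw 0.0  slide cm x -0.05 y 0.61 z -0.20
```

View pics/s35.png

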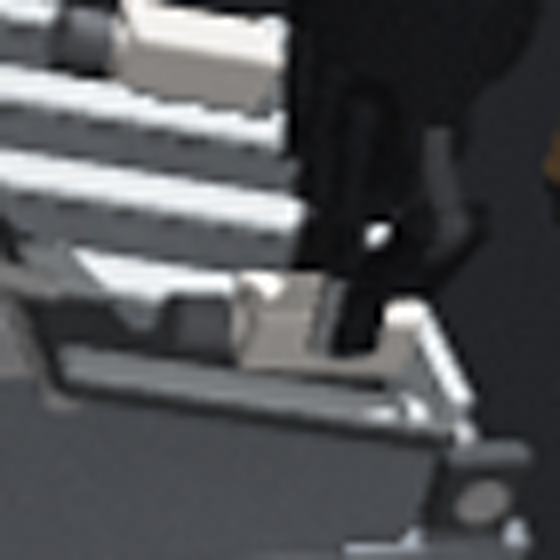

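Call:
play_rows([
  [0,0.2,0],
  [0,0.2,0],
  [0,0.1,0],
  [0,0,0],
], yaw=[0,0,0,0], grip=[1,1,1,1])

```text
time: 51.8
tool_pos: [0.5999, 0.3231, 0.0812]
tool_rot: [0.473, -0.468, 0.528, -0.528]
contact_force: [-4.4, 5.0, 14.2]
gripper_width: 0.285
```

Call:
play_rows([
  [0,0,0],
  [0,0,0],
  [0,0,0],
  [0,0,0],
  [0,-1.5,0],
  [0,-3,0],
  [0,-4,0],
  [2,-3,0],
  [4,0,0],
  [4,0,0],
  [4,0,0],
  [4,0,0],
], yaw=[0,0,0,0,0,0,0,0,0,0,0,0], grip=[0.6,0.3,0.2,0.2,0.2,0.2,0.2,0.2,0.2,0.2,0.2,0.2])

```text
time: 53.0
tool_pos: [0.5769, 0.1395, 0.1914]
tool_rot: [-0.471, 0.47, -0.528, 0.528]
contact_force: [1.3, -1.8, -1.1]
gripper_width: 0.404
```

```bash
python3 runb.py | grep "s \["
python3 - <<'E'
from h import *
f=grab("scene"); save(f,"s36",(380,120,500,230),6); plan([.440,-.1225,.10],12.1)
E
```

```text
B s [ 0.4409 -0.1226] yaw -78.4 [0.96]
C s [ 0.596  -0.1231] yaw -75.7 [0.95]
D s [0.5753 0.04  ] yaw -105.0 [0.0]
t=53.15 pos=[0.5772 0.1389 0.1914] jaw=-6.8 w=34.0mm F=[-0.9  0.6 -0.3] j=[0.11 0.01 1.74 0.   1.39 0.23]
  yaw -18.9  slide cm x 22.69 y 9.14 z -18.90
```

View pics/s36.png

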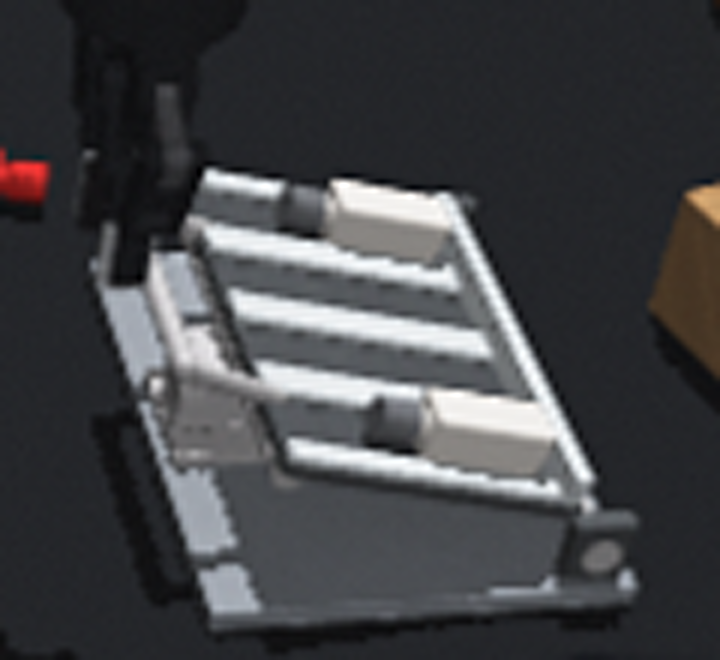

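Run:
```python
from h import *
f=grab("scene"); 
for u in [(287,170),(292,174),(284,176),(276,161)]: print(ray(f,u,.01).round(3))
plan([.441,-.126,.10],11.8)
```

```text
[ 0.345 -0.115  0.01 ]
[ 0.366 -0.103  0.01 ]
[ 0.371 -0.128  0.01 ]
[ 0.295 -0.141  0.01 ]
t=53.20 pos=[0.5774 0.1402 0.1913] jaw=-6.7 w=34.3mm F=[-0.1 -0.2  0.6] j=[0.11 0.02 1.74 0.   1.39 0.23]
  yaw -18.5  slide cm x 23.27 y 9.13 z -18.79
```

Call:
play_rows([
  [0,0,0],
  [0,0,0],
  [2,0,-1.6],
  [3,0,-2.6],
  [3,0,-2.6],
  [3,0,-2.6],
  [3,1,-2.5],
  [3,2,-2.5],
  [3,2,-2.5],
  [3,2,-2],
  [0,2,0],
  [0,0,0],
], yaw=[-8.5,-8.5,-1.7,0,0,0,0,0,0,0,0,0], grip=[0.1,-0.1,-0.1,-0.1,-0.1,-0.1,-0.1,-0.1,-0.1,-0.1,-0.1,-0.1])

```text
time: 54.4
tool_pos: [0.4382, -0.1223, 0.098]
tool_rot: [-0.549, 0.55, -0.447, 0.443]
contact_force: [-0.7, -0.1, 0.4]
gripper_width: 0.549
```

Run:
```python
from h import *
f=grab("scene"); save(f,"s37",(250,140,340,220),7)
plan([.441,-.126,.0205],11.8)
```

```text
t=54.45 pos=[ 0.4395 -0.1223  0.0997] jaw=12.1 w=46.7mm F=[ 0.7 -0.1  0.2] j=[-0.44 -0.23  2.12  0.    1.25 -0.65]
  yaw 0.3  slide cm x 0.39 y 7.92 z 0.07
```

View pics/s37.png

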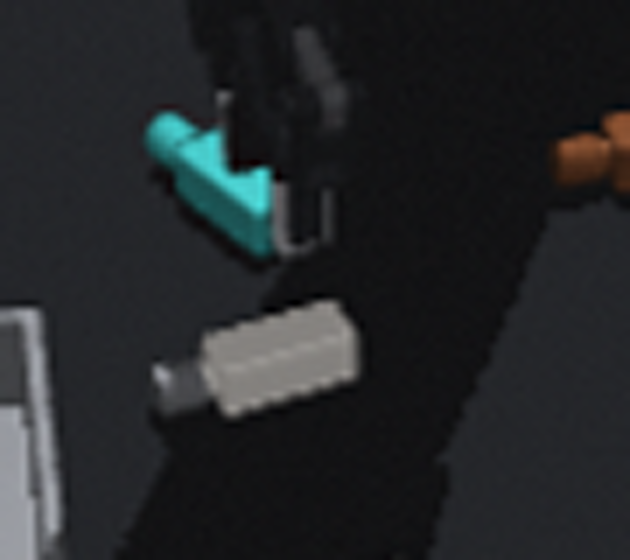

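Call:
play_rows([
  [0.3,2,0.1],
  [0,2,0],
  [0,2,0],
  [0,1.2,0],
  [0,0.7,0],
  [0,0,0],
  [0,0,0],
], yaw=[0,0,0,0,0,0,0], grip=[-0.1,-0.1,-0.1,-0.1,-0.1,-0.1,-0.1])

```text
time: 55.15
tool_pos: [0.4425, -0.126, 0.0225]
tool_rot: [0.55, -0.55, 0.444, -0.445]
contact_force: [0.1, 0.6, 0.6]
gripper_width: 0.552
```

Call:
play_rows([
  [0,0,0],
  [0,0,0],
  [0,0,0],
  [0,0,0],
  [0,0,0],
], yaw=[0,0,0,0,0], grip=[0.3,1,1,1,1])

```text
time: 55.65
tool_pos: [0.4427, -0.1264, 0.0229]
tool_rot: [0.55, -0.55, 0.444, -0.445]
contact_force: [-1.3, 0.3, 7.1]
gripper_width: 0.286
```

Call:
play_rows([
  [0,-2,0],
  [0,-3,0],
  [0,-4,0],
  [0,-4,0],
  [0,-1.5,0],
  [0,0,0],
  [0,0,0],
  [0,0,0],
], yaw=[0,0,0,0,8.5,8.5,1.7,0], grip=[1,1,1,1,1,1,1,1])

```text
time: 56.45
tool_pos: [0.441, -0.1257, 0.1657]
tool_rot: [0.471, -0.471, 0.528, -0.527]
contact_force: [0.2, 0.1, -0.8]
gripper_width: 0.285
```

Run:
```python
from h import *
f=grab("scene"); save(f,"s38",(250,100,340,200),6)
plan([.4945,.3308,.16],-6.6)
```

```text
t=56.50 pos=[ 0.441  -0.1256  0.1655] jaw=-6.5 w=24.2mm F=[-0.1 -1.6 -1. ] j=[-0.44 -0.3   2.07 -0.    1.38 -0.33]
  yaw 0.1  slide cm x -45.95 y 0.55 z 0.07
```

View pics/s38.png

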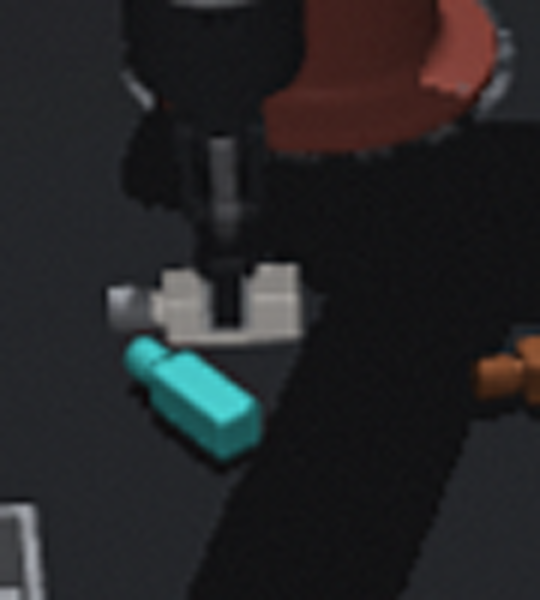

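Call:
play_rows([
  [-2,0,0],
  [-4,0,0],
  [-4,0,0],
  [-4,0,0],
  [-4,0,0],
  [-4,0,0],
  [-4,0,0],
  [-4,0,0],
  [-4,0,0],
  [-4,0,0],
  [-4,0,0],
  [-3.8,0,0],
], yaw=[0,0,0,0,0,0,0,0,0,0,0,0], grip=[1,1,1,1,1,1,1,1,1,1,1,1])

```text
time: 57.7
tool_pos: [0.4936, 0.3307, 0.1652]
tool_rot: [0.47, -0.472, 0.527, -0.527]
contact_force: [0.0, 0.3, -0.7]
gripper_width: 0.286
```

Call:
play_rows([
  [0,2,0],
  [0,3,0],
  [0,0,0],
  [0,0,0],
], yaw=[0,0,0,0], grip=[1,1,1,1])

```text
time: 58.1
tool_pos: [0.4933, 0.3286, 0.1153]
tool_rot: [0.47, -0.472, 0.528, -0.527]
contact_force: [0.2, -0.4, -0.8]
gripper_width: 0.287
```

Run:
```python
from h import *
f=grab("scene"); save(f,"s39",(390,110,490,210),6)
plan([.4937,.3301,.09],-6.6)
```

```text
t=58.15 pos=[0.4943 0.329  0.1169] jaw=-6.6 w=24.1mm F=[ 0.6  0.  -0. ] j=[0.46 0.09 1.79 0.   1.26 0.58]
  yaw 0.0  slide cm x -0.11 y 2.69 z -0.07
```

View pics/s39.png

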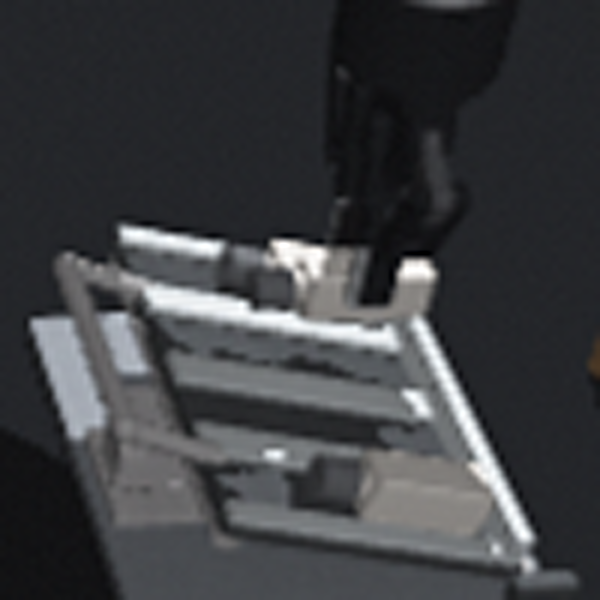

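Call:
play_rows([
  [0,1.5,0],
  [0,0.8,0],
  [0,0.4,0],
  [0,0.3,0],
  [0,0,0],
], yaw=[0,0,0,0,0], grip=[1,1,1,1,1])

```text
time: 58.65
tool_pos: [0.4948, 0.3292, 0.0878]
tool_rot: [-0.471, 0.47, -0.528, 0.528]
contact_force: [-1.2, -0.8, 4.1]
gripper_width: 0.284
```

Call:
play_rows([
  [0,0.3,0],
  [0,0.2,0],
  [0,0,0],
], yaw=[0,0,0], grip=[1,1,1])

```text
time: 58.95
tool_pos: [0.4957, 0.3306, 0.0845]
tool_rot: [0.472, -0.469, 0.528, -0.528]
contact_force: [-2.1, 2.5, 9.1]
gripper_width: 0.289
```

Run:
```python
from h import *
f=grab("scene"); save(f,"s40",(390,110,490,210),6)
plan([.4937,.3301,.078],-6.6)
```

```text
t=59.00 pos=[0.4956 0.3306 0.0845] jaw=-6.6 w=24.4mm F=[-2.   2.8  7.9] j=[0.46 0.13 1.81 0.   1.2  0.58]
  yaw 0.0  slide cm x 0.07 y 0.65 z -0.19
```

View pics/s40.png

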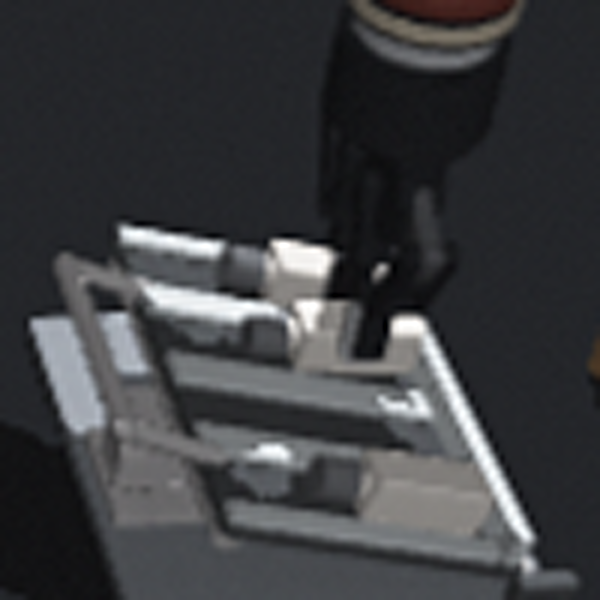

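Call:
play_rows([
  [0,0.2,0],
  [0,0.2,0],
  [0,0.1,0],
  [0,0,0],
], yaw=[0,0,0,0], grip=[1,1,1,1])

```text
time: 59.4
tool_pos: [0.4962, 0.3317, 0.0809]
tool_rot: [0.473, -0.468, 0.528, -0.528]
contact_force: [-2.8, 3.2, 12.7]
gripper_width: 0.289
```

Call:
play_rows([
  [0,0,0],
  [0,0,0],
  [0,0,0],
  [0,0,0],
  [0,-1.5,0],
  [0,-3,0],
  [0,-4,0],
  [2,-3,0],
  [4,0,0],
  [4,0,0],
  [4,0,0],
  [4,0,0],
], yaw=[0,0,0,0,0,0,0,0,0,0,0,0], grip=[0.6,0.3,0.2,0.2,0.2,0.2,0.2,0.2,0.2,0.2,0.2,0.2])

```text
time: 60.6
tool_pos: [0.4732, 0.1488, 0.1925]
tool_rot: [-0.471, 0.47, -0.528, 0.528]
contact_force: [0.6, -0.7, -0.4]
gripper_width: 0.402
```

```bash
python3 runb.py | grep "s \["
python3 - <<'E'
from h import *
f=grab("scene"); save(f,"s41",(380,120,500,230),6); plan([.597,-.127,.10],14.2)
E
```

```text
C s [ 0.5959 -0.1231] yaw -75.8 [0.95]
D s [0.5753 0.04  ] yaw -105.0 [0.0]
t=60.75 pos=[0.4735 0.1485 0.1924] jaw=-6.8 w=34.0mm F=[0.1 0.1 0.4] j=[ 0.15 -0.23  1.96  0.    1.41  0.27]
  yaw -21.0  slide cm x 29.74 y 9.24 z 5.21
```

View pics/s41.png

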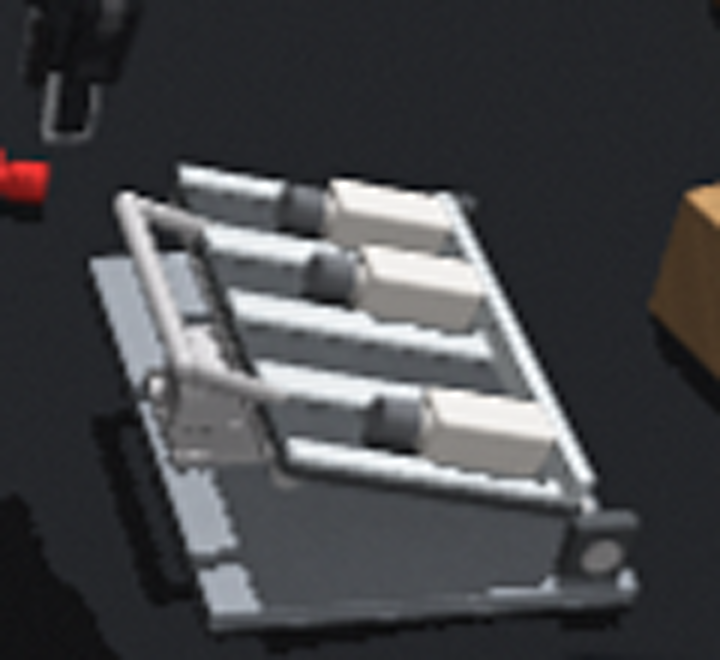

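Call:
play_rows([
  [0,0,0],
  [0,0,0],
  [1.5,0,0.2],
  [4,0,0.7],
  [4,0,0.7],
  [4,0,0.7],
  [4,1,0.7],
  [4,2,0.7],
  [4,2,0.7],
  [4,3,0.7],
  [0,1.2,0],
  [0,0,0],
], yaw=[-8.5,-8.5,-4,0,0,0,0,0,0,0,0,0], grip=[0.1,-0.1,-0.1,-0.1,-0.1,-0.1,-0.1,-0.1,-0.1,-0.1,-0.1,-0.1])

```text
time: 61.95
tool_pos: [0.594, -0.122, 0.097]
tool_rot: [-0.558, 0.559, -0.435, 0.431]
contact_force: [-0.0, 0.0, -0.4]
gripper_width: 0.548
```

Run:
```python
from h import *
f=grab("scene"); save(f,"s42",(250,160,340,260),6)
plan([.597,-.127,.0205],14.2)
```

```text
t=62.00 pos=[ 0.5948 -0.1216  0.0988] jaw=14.4 w=46.8mm F=[ 0.4 -0.1 -0.5] j=[-0.32  0.14  1.77  0.    1.23 -0.58]
  yaw 0.2  slide cm x 0.57 y 7.83 z 0.09
```

View pics/s42.png

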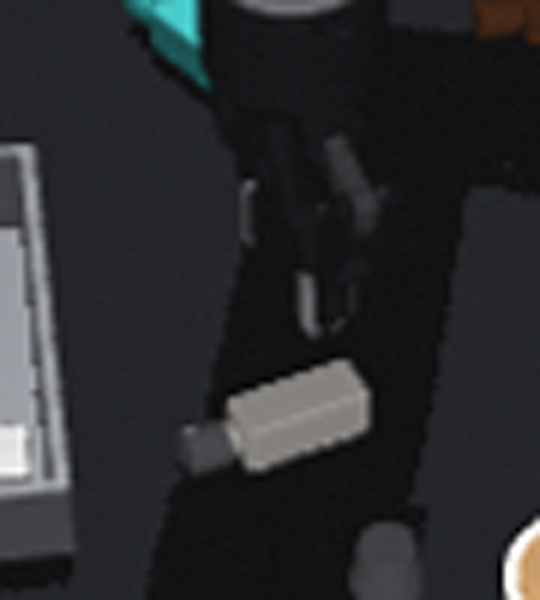

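Call:
play_rows([
  [0.5,2,0.1],
  [0,2,0],
  [0,2,0],
  [0,1.2,0],
  [0,0.6,0],
  [0,0,0],
  [0,0,0],
], yaw=[0,0,0,0,0,0,0], grip=[-0.1,-0.1,-0.1,-0.1,-0.1,-0.1,-0.1])

```text
time: 62.7
tool_pos: [0.5983, -0.1272, 0.0231]
tool_rot: [0.559, -0.559, 0.433, -0.434]
contact_force: [-0.8, -0.4, -0.5]
gripper_width: 0.549
```

Call:
play_rows([
  [0,0,0],
  [0,0,0],
  [0,0,0],
  [0,0,0],
  [0,0,0],
], yaw=[0,0,0,0,0], grip=[0.3,1,1,1,1])

```text
time: 63.2
tool_pos: [0.5985, -0.1278, 0.0234]
tool_rot: [0.559, -0.558, 0.433, -0.434]
contact_force: [-0.4, 0.6, 5.7]
gripper_width: 0.284
```

Call:
play_rows([
  [0,-2,0],
  [0,-3,0],
  [0,-4,0],
  [0,-4,0],
  [0,-1.5,0],
  [0,0,0],
  [0,0,0],
  [0,0,0],
], yaw=[0,0,0,0,8.5,8.5,4,0], grip=[1,1,1,1,1,1,1,1])

```text
time: 64.0
tool_pos: [0.597, -0.1273, 0.1664]
tool_rot: [0.47, -0.471, 0.528, -0.528]
contact_force: [-0.4, 0.1, -0.9]
gripper_width: 0.288
```

Run:
```python
from h import *
f=grab("scene"); save(f,"s43",(250,120,340,220),6)
plan([.5453,.3241,.16],-6.6)
```

```text
t=64.05 pos=[ 0.597  -0.1273  0.1662] jaw=-6.5 w=24.0mm F=[ 1.5  0.3 -1.3] j=[-0.33  0.08  1.72 -0.    1.35 -0.22]
  yaw 0.1  slide cm x -44.24 y 0.62 z -10.32
```

View pics/s43.png

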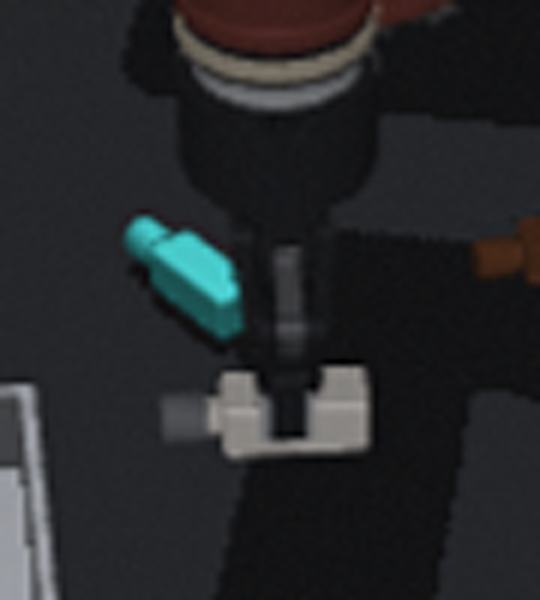

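Call:
play_rows([
  [-2,0,-0.5],
  [-3.8,0,-0.9],
  [-3.8,0,-0.9],
  [-3.9,0,-0.9],
  [-3.9,0,-0.9],
  [-3.9,0,-0.9],
  [-3.9,0,-0.9],
  [-3.9,0,-0.9],
  [-3.9,0,-0.9],
  [-3.9,0,-0.9],
  [-3.9,0,-0.9],
  [-3.3,0,-0.8],
], yaw=[0,0,0,0,0,0,0,0,0,0,0,0], grip=[1,1,1,1,1,1,1,1,1,1,1,1])

```text
time: 65.25
tool_pos: [0.5449, 0.3245, 0.1662]
tool_rot: [0.471, -0.471, 0.527, -0.527]
contact_force: [0.8, -0.2, -0.2]
gripper_width: 0.285
```

Call:
play_rows([
  [0,1,0],
  [0,2,0],
  [0,1,0],
  [0,0,0],
  [0,0,0],
], yaw=[0,0,0,0,0], grip=[1,1,1,1,1])

```text
time: 65.75
tool_pos: [0.5457, 0.3219, 0.1266]
tool_rot: [0.47, -0.471, 0.528, -0.528]
contact_force: [0.5, 0.9, -0.1]
gripper_width: 0.283
```

Run:
```python
from h import *
f=grab("scene"); save(f,"s44",(390,110,490,210),6)
plan([.5453,.3241,.09],-6.6)
```

```text
t=65.80 pos=[0.5462 0.3221 0.1274] jaw=-6.6 w=24.5mm F=[-0.5  0.4 -0.2] j=[ 0.42  0.17  1.69 -0.    1.29  0.53]
  yaw -0.0  slide cm x -0.18 y 3.74 z -0.11
```

View pics/s44.png

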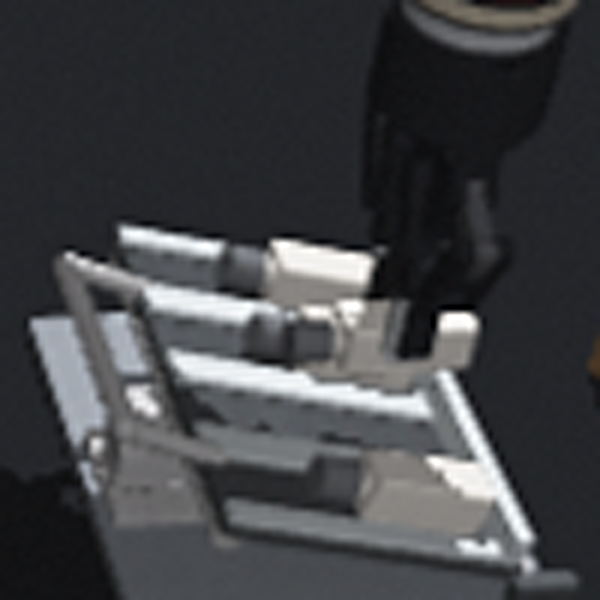

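Call:
play_rows([
  [-0.1,1.5,-0.1],
  [0,1.2,0],
  [0,0.8,0],
  [0,0.4,0],
  [0,0,0],
], yaw=[0,0,0,0,0], grip=[1,1,1,1,1])

```text
time: 66.3
tool_pos: [0.5449, 0.3238, 0.0881]
tool_rot: [-0.47, 0.471, -0.528, 0.528]
contact_force: [0.2, -0.1, 2.1]
gripper_width: 0.286
```

Call:
play_rows([
  [0,0.3,0],
  [0,0.2,0],
  [0,0,0],
], yaw=[0,0,0], grip=[1,1,1])

```text
time: 66.6
tool_pos: [0.5458, 0.325, 0.0851]
tool_rot: [0.472, -0.469, 0.528, -0.528]
contact_force: [-3.4, 2.3, 8.4]
gripper_width: 0.28
```

Run:
```python
from h import *
f=grab("scene"); save(f,"s45",(390,110,490,210),6)
plan([.5453,.3241,.078],-6.6)
```

```text
t=66.65 pos=[0.5458 0.325  0.0852] jaw=-6.6 w=24.3mm F=[-2.1  2.1  8. ] j=[0.42 0.21 1.71 0.   1.21 0.53]
  yaw 0.0  slide cm x 0.09 y 0.72 z -0.04
```

View pics/s45.png

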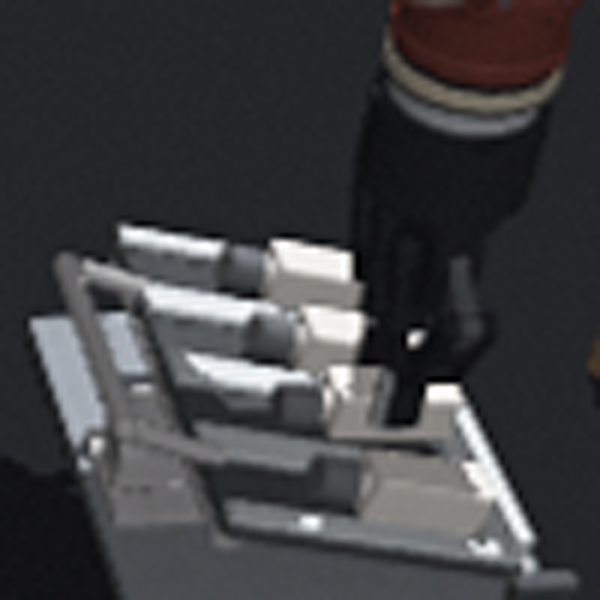

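Call:
play_rows([
  [0,0.2,0],
  [0,0.2,0],
  [0,0.1,0],
  [0,0,0],
], yaw=[0,0,0,0], grip=[1,1,1,1])

```text
time: 67.05
tool_pos: [0.5466, 0.3261, 0.0815]
tool_rot: [0.473, -0.468, 0.528, -0.528]
contact_force: [-1.7, 4.7, 11.7]
gripper_width: 0.286
```

Call:
play_rows([
  [0,0,0],
  [0,0,0],
  [0,0,0],
  [0,0,0],
  [0,-1.5,0],
  [0,-3,0],
  [0,-4,0],
  [2,-3,0],
  [4,0,0],
  [4,0,0],
  [4,0,0],
  [4,0,0],
], yaw=[0,0,0,0,0,0,0,0,0,0,0,0], grip=[0.6,0.3,0.25,0.25,0.25,0.25,0.25,0.25,0.25,0.25,0.25,0.25])

```text
time: 68.25
tool_pos: [0.5239, 0.1434, 0.1939]
tool_rot: [-0.471, 0.47, -0.528, 0.528]
contact_force: [0.0, -0.8, 0.6]
gripper_width: 0.372
```

Run:
```python
from h import *
f=grab("scene"); save(f,"s46",(380,120,500,230),6); save(f,"s46w",(190,130,430,310),3.3); plan([.532,-.337,.14],87)
g=grab("top"); save(g,"t46",(180,160,440,270),3)
```

```text
t=68.30 pos=[0.5235 0.1387 0.1936] jaw=-6.8 w=31.6mm F=[ 2.6 -2.8 -0.6] j=[ 0.12 -0.11  1.86 -0.    1.4   0.24]
  yaw 86.2  slide cm x -3.34 y 5.36 z 47.46
```

View pics/s46.png

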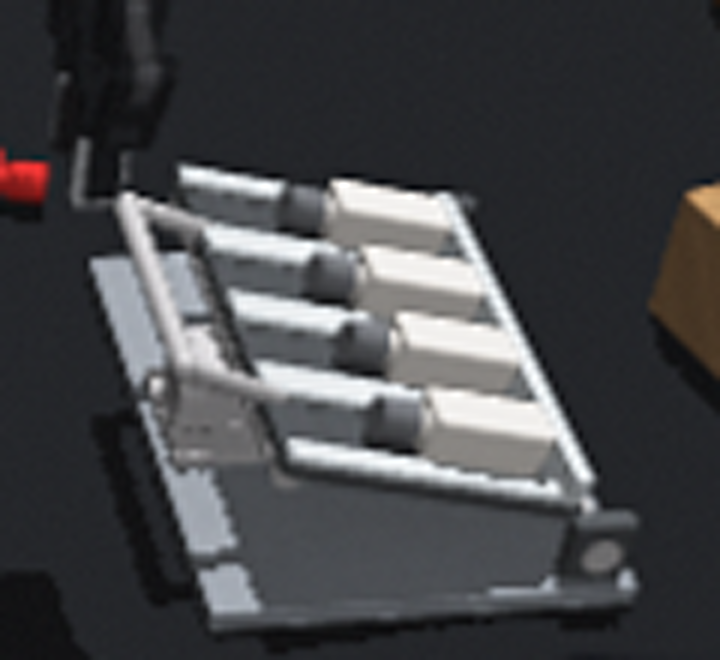

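View pics/t46.png

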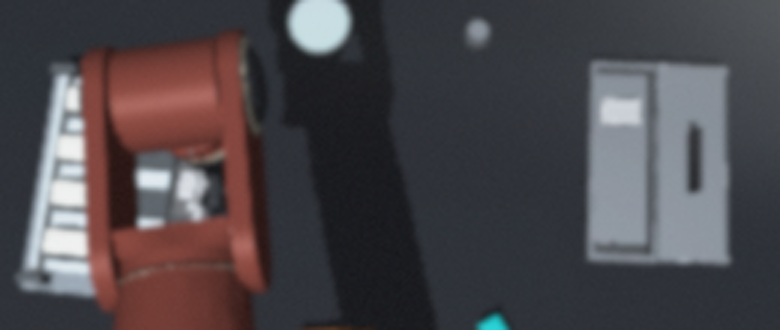

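Call:
play_rows([
  [0,0,0],
  [0,0,0],
  [0,0,0],
  [0,0,0],
  [0,0,0],
  [0,0,0],
  [0,0,0],
  [0,0,0],
  [0,0,0],
  [0,0,0],
  [0,0,0],
], yaw=[8.5,8.5,8.5,8.5,8.5,8.5,8.5,8.5,8.5,8.5,1.2], grip=[0.25,0.1,0,0,0,0,0,0,0,0,0])

```text
time: 69.45
tool_pos: [0.5243, 0.1453, 0.1935]
tool_rot: [-0.017, 0.018, 0.707, -0.707]
contact_force: [0.0, 1.3, 0.2]
gripper_width: 0.495
```

Call:
play_rows([
  [-0.2,0,2],
  [-0.3,0,4],
  [-0.3,0,4],
  [-0.3,0,4],
  [-0.3,0,4],
  [-0.3,0,4],
  [-0.3,0,4],
  [-0.3,0,4],
  [-0.3,0.5,4],
  [-0.3,1,4],
  [-0.3,1.5,4],
  [-0.1,1.5,4],
], yaw=[0,0,0,0,0,0,0,0,0,0,0,0], grip=[0,0,0,0,0,0,0,0,0,0,0,0])

```text
time: 70.65
tool_pos: [0.5352, -0.3179, 0.1482]
tool_rot: [0.016, -0.017, -0.707, 0.707]
contact_force: [1.0, 0.0, 0.5]
gripper_width: 0.501
```

Call:
play_rows([
  [0,0.5,1.4],
  [0,0,0],
  [0,0,0],
], yaw=[0,0,0], grip=[0,0,0])

```text
time: 70.95
tool_pos: [0.5344, -0.3294, 0.1433]
tool_rot: [-0.017, 0.017, 0.707, -0.707]
contact_force: [-0.4, 0.5, 0.0]
gripper_width: 0.498
```

Run:
```python
from h import *
f=grab("scene"); save(f,"s47",(180,120,290,260),4.2); plan([.530,-.3365,.067],87)
```

```text
t=71.00 pos=[ 0.5347 -0.329   0.1437] jaw=-92.7 w=42.5mm F=[0.4 0.5 0.8] j=[-0.67  0.14  1.69  0.    1.31  0.95]
  yaw 0.3  slide cm x 0.43 y 7.67 z 0.77
```

View pics/s47.png

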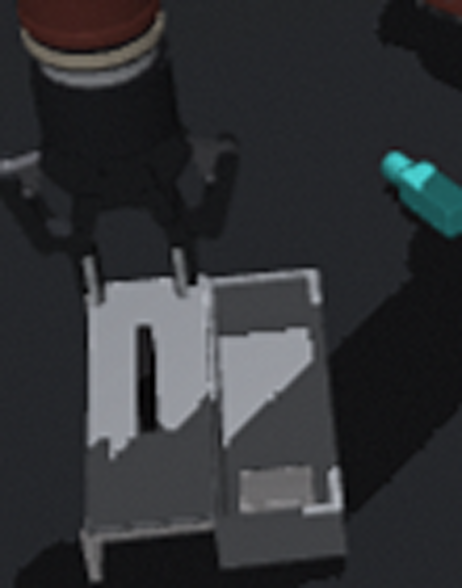

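Call:
play_rows([
  [0.4,1,0.8],
  [0,2,0],
  [0,2,0],
  [0,1.7,0],
  [0,1,0],
  [0,0,0],
  [0,0,0],
  [0,0,0],
  [0,0,0],
  [0,0,0],
  [0,0,0],
  [0,0,0],
], yaw=[0,0,0,0,0,0,0,0,0,0,0,0], grip=[0,0,0,0,0,0,0.5,1,1,1,1,1])

```text
time: 72.2
tool_pos: [0.5305, -0.3371, 0.0673]
tool_rot: [-0.017, 0.018, 0.708, -0.706]
contact_force: [0.0, 5.5, 3.7]
gripper_width: 0.101
```

Call:
play_rows([
  [0,0,-1],
  [0,0,-1],
  [0,0,-1],
  [0,0,-1],
  [0,0,-1],
  [0,0,-1],
  [0,0,-1],
  [0,0,-0.4],
  [0,0,0],
], yaw=[0,0,0,0,0,0,0,0,0], grip=[1,1,1,1,1,1,1,1,1])

```text
time: 73.1
tool_pos: [0.5342, -0.2629, 0.0673]
tool_rot: [0.016, -0.018, -0.707, 0.707]
contact_force: [-1.1, 1.3, 7.6]
gripper_width: 0.099
```

Call:
play_rows([
  [0,0,-0.3],
  [0,0,0],
  [0,0,0],
], yaw=[0,0,0], grip=[1,1,1])

```text
time: 73.4
tool_pos: [0.5342, -0.262, 0.0673]
tool_rot: [0.016, -0.018, -0.706, 0.708]
contact_force: [-0.7, -4.6, 5.4]
gripper_width: 0.097
```

Call:
play_rows([
  [0,0,-0.3],
  [0,0,0],
], yaw=[0,0], grip=[1,1])

```text
time: 73.6
tool_pos: [0.5343, -0.2618, 0.0673]
tool_rot: [0.016, -0.018, -0.703, 0.71]
contact_force: [-0.5, -15.0, 0.6]
gripper_width: 0.101
```

At the stop. Relax, open, retreat, check.

Call:
play_rows([
  [0,0,0.3],
  [0,0,0],
  [0,0,0],
  [0,0,0],
  [0,-2,0],
  [0,-4,0],
  [0,-4,0],
  [0,-4,0],
  [-3,-2,-2],
  [-3,0,-3],
  [0,0,0],
], yaw=[0,0,0,0,0,0,0,0,0,0,0], grip=[1,0.6,0.3,0.2,0.2,0.2,0.2,0.2,0.2,0.2,0.2])

```text
time: 74.7
tool_pos: [0.5984, -0.2108, 0.2266]
tool_rot: [-0.015, 0.016, 0.707, -0.707]
contact_force: [-0.6, 0.2, -1.3]
gripper_width: 0.397
```

Run:
```python
from h import *
f=grab("scene"); save(f,"s48",(140,110,520,360),2.1); save(f,"s48c",(190,160,290,260),6); save(f,"s48r",(380,140,500,230),6); g=grab("top"); save(g,"t48",(170,150,480,290),2.5)
s,_=tool(); print(s["time"],s["tool_pos"])
```

```text
74.8 [ 0.59582194 -0.21280073  0.2248632 ]
```

View pics/s48.png

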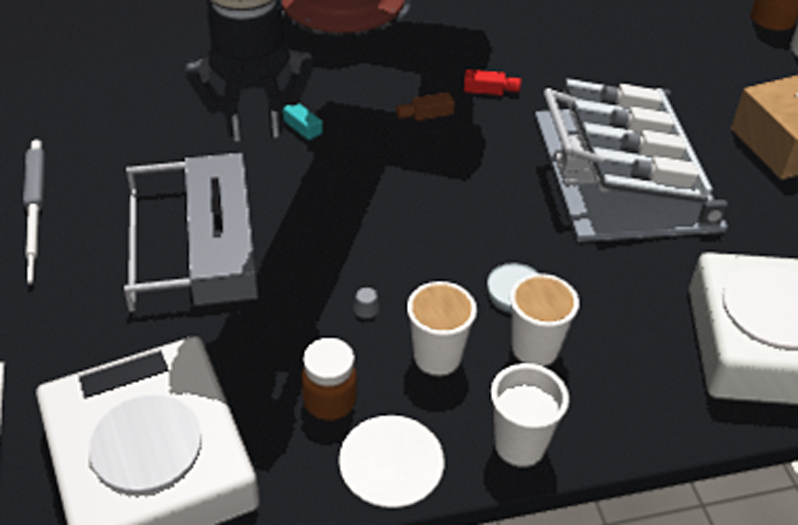

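View pics/s48c.png

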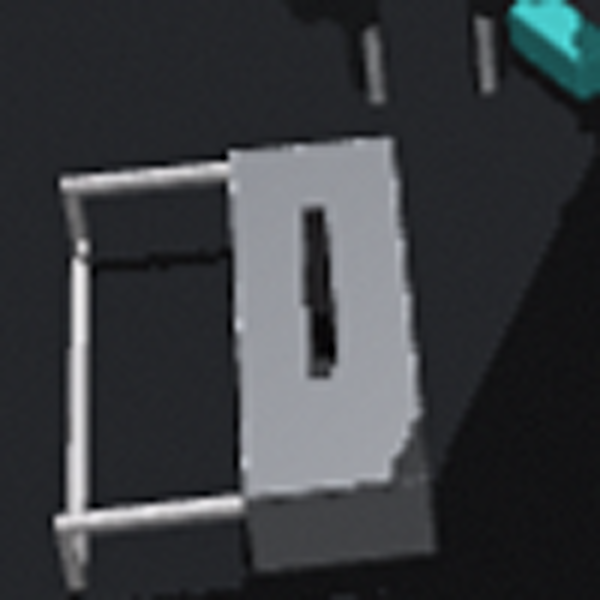

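View pics/s48r.png

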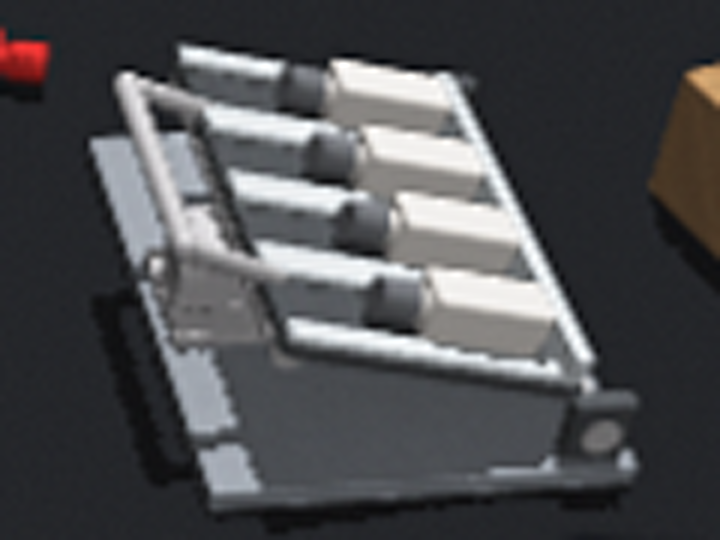

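View pics/t48.png

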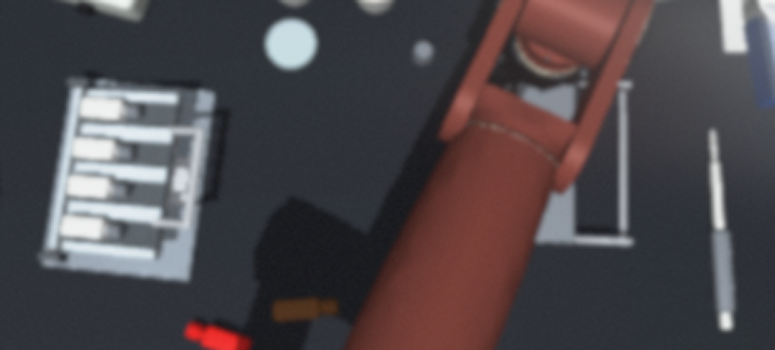

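```bash
python3 -c "
from plant import workorder; print(workorder.job_done())"
```

```text
the job is handed in; nothing more can be done
None
```

The job is done and handed in at about 75 s on the robot's clock. In order:
- I slid the case open and raised the tray to about 1.34 rad.
- I stacked the 24 mm and then the 15 mm block on the pad and lowered the empty tray onto them.
- I laid all four white bottles in channels of their own, then slid the lid shut with the 8 mm block inside.

**Last checks**
- **Tilt:** it measured 0.259 rad against the wanted 0.263, just after lowering and before loading. I did not fit it again after the bottles went in, but the last picture shows no change.
- **Bottles:** the last picture shows all four flat against the ledge, each in its own channel, cap uphill.
- **Lid:** it pushed firmly against its stop, after 75 mm of travel.
- **Bystanders:** the coloured look-alikes and the other things on the bench look undisturbed.

**What disagreed or went wrong**
- **Stack centring:** the pad centre differed by about 3 mm between two estimates. The stack stands about 2 mm off the pad centre as the scene camera shows it.
- **Lid at the start:** it appears to have stood about 5 mm short of shut. My first fit of the case from the pictures was off by about that much.
- **First bottle:** I gripped it too high, so I set it down and gripped it again.
- **Knocked bottle:** one bottle was knocked about 4 cm aside during the run. I found it again before picking it up.

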